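# Clamp a coal specimen block with the eccentric knob

## Robot

A 6-joint arm with a two-finger parallel gripper is mounted at the origin on a cart in front of the work surface, level with it; the furniture and walls round the work are solid. World frame = base frame: x ahead of the robot, y to its left, z up, the work surface at z = 0. Lengths are in m, angles in rad, forces in N, time in s.
With the tool pointing down it reaches from about 0.275 to 0.85 m from the base axis. Payload 5.2 kg.
Tool frame: the origin (TCP) lies at the very end of the fingers, on their centre line; the grasp point (between the pads) lies 19 mm behind it; z points along the fingers, y is the direction in which the jaws open and shut (so a half turn about z gives the same grasp; the last joint's range is limited). The gripper opens to 85 mm and grips with 20 to 120 N. Pads are 22 mm wide; open, the fingers measure 114 mm over their backs; the gripper's body (76 mm by 85 mm) begins 54 mm behind the grasp point. The pads swing forward as they close: fully open they stand 13 mm farther back than shut.
Start: joints at [-1.41, 0.259, 1.535, -0, 1.348, -0.203], TCP at [0.196, -0.514, 0.231] pointing down, gripper open.
Joint ranges: [-3.14, 3.14], [-0.91, 2.08], [0.19, 2.58], [-1.22, 4.36], [0.22, 2.71], [-3.12, 3.12]. Speed limits (rad/s): [2.57, 2.57, 3.14, 3.14, 3.14, 3.14].

## Interface

Orientations are given as a rotation vector (axis times angle).
In Python, from bench import get_state, grab_frame, get_calibration, sign_off gives the robot as it stands.
- The arm moves only by the tool send_rows, never from a script. Its argument "rows" is a list of rows, each a list of 4 numbers: the shift along the tool's x, y, z in cm, then the turn about the tool's z in degrees. A call has exactly 10 rows; each row shifts and turns the commanded pose from where the row before left it, along the tool's axes as they then stand; what a row does not reach is not made up. A row lasts 1/10 s, in which the tool goes at most 50 mm and 8.59 degrees, less where a joint would pass 70% of its speed; a pose out of reach is approached as far as the arm can. A call with a gripper value outside its range is refused whole. "hand" is the closure, from 0 (fully open) to 1 (shut), set as the call begins (left out, the last holds). The fingers move at their own pace and stop on an object; "grip_force" is the grip in N (left out, the last holds). Time passes only in rows, so rows that do not move let the fingers close, or fill a call up. It gives the time, the measured TCP pose, the force and the opening at its end, in the units of the state.
- get_state(): the state, without advancing time (a new reading comes with each control period).
- grab_frame(name): name is "side" or "top"; returns the picture (420x560x3 uint8, blue, green, red); there is no depth.
- get_calibration(name): a dict with "fx", "fy", "cx", "cy" (pixels), "extrinsics" (4x4, takes a point from camera to world coordinates). Camera axes: x right, y up, looking along -z (the intrinsics and any distortion apply to the point x, -y, -z); pixel columns grow to the right and rows downward; lengths in m; the calibration is good to about 2 mm. A picture is of the moment at which its call begins. get_calibration takes no time and is no camera call.
- sign_off(): hands the job in, once; it reports no verdict.
The state is a dict: "time": time; "joint_pos": joint angles; "joint_velocities": joint speeds; "effort": joint torques, N m; "tcp_pos": TCP position; "ee_rot": TCP orientation; "wrist_force": force on the tool from outside, world axes, zero at the start; "torque": the same for the moment, N m; "gripper_width": finger opening in m.
Only numpy, scipy, OpenCV 4.12 (cv2) and the standard library are available. Lean on these libraries where they do the work, as an engineer would, in place of code of your own. Each camera call takes 0.05 s, during which the arm holds its last target.

## Task

Lay the resin specimen block flat in the bed of the clamping fixture, between the two low rails, with the eccentric still open, and let go of it. Then turn the red eccentric knob counter-clockwise (seen from above) until its lobe bears on the block and holds it against the sprung jaw with about 12 N, never more than 25 N, and let go, leaving it clamped. Leave the crucible, dish, bottle and tweezers where they are.

Things in the scene. Friction and masses are not known exactly. Their poses are not given: they have to be found in the camera images.
- block_center (a point): Centre of the specimen block: loose amber resin block with a black coal face on top, 34 (its x) x 40 (its y) x 30 mm high, 0.05 to 0.1 kg, lying flat on the bench. The point is half-way up, 15 mm over its underside; z up. Grip it across its 34 mm (fingers closing along its x), near its top. It may go in either way round (half turn).
- block: The same block; origin at the centre of its underside.
- bed (a point): Centre of the bed: top face of the fixed base plate, 12 mm over the bench. z up, y along the clamping line towards the jaw. Two rails along y, 4 mm high, 36 mm long, with inner faces at x = +-19.5 mm: the block, its 40 mm along y, fits between with 2.5 mm to spare each side. Centred on the bed (within 1.5 mm along y) it clears jaw and open eccentric; the lobe later slides it to the jaw.
- fixture: Fixed aluminium base plate, 92 (x) x 164 (y) x 12 mm; origin below the bed's centre at bench height, axes as the bed's. At +y a grey jaw, top 39 mm over the bench, with a black sprung rubber pad (9 N per mm of give) whose face stands at y = 21.5 to 28.5 mm: it is set up differently each time, how is not told. The eccentric's axis is at y = -31 mm.
- cam: Eccentric knob; origin on its upright axis at bench height. Steel disc of radius 18 mm, 14 to 32 mm over the bench, its centre 10 mm off the axis, 20 degrees from the body's x towards its y (the lobe). Angle 0: body x along the bed's -y. It starts open at -0.1 to 0.1 rad, turns counter-clockwise from above (positive about z) to 2.25 rad at most, and stays where it is left.
- knob_grip (a point): On the knob's axis in its red grip bar (12 mm thick along x, 40 mm long along y, at 50 to 80 mm height), 67 mm up; axes as cam. It turns free with 0.15 N m. The lobe starts to squeeze at 0.6 to 1.4 rad, as the jaw is set; then 0.1 rad adds 5 to 7 N, and each N adds 0.017 to 0.023 N m (12 N: 0.24). Held still, friction shifts the reading by up to 0.15: watch its rise over small equal steps. Let go, it eases by 2 to 3 N.
- crucible: Bystander: white porcelain crucible, 37 mm wide, 28 mm high, beyond the fixture; origin under its centre.
- dish: Bystander: metal weighing dish, 59 mm wide, 13 mm high, left of the block; origin under its centre.
- red_bottle: Bystander: small glass bottle with red cap, 48 mm wide, 90 mm high, beyond the block; origin under its centre.
- tweezers: Bystander: steel tweezers, 16 x 140 x 10 mm, lying on the bench right of the fixture; origin under the centre.

How it is judged:
By the outcome, as a careful person would: the job done as asked, in the order asked, and still so for the second after the job is handed in, with the robot touching nothing.
It also fails if it takes over 72 s, if anything falls off the work surface, if the arm or the gripper's body presses on something with over 40 N, if the wrist force passes 120 N, or if a joint passes its speed limit or range.

## Working session

There is one attempt and no reset: what is moved stays moved. The work goes in short steps, Python scripts to look and compute and a tool call to move; the robot and the scene stay as the last step left them, time stands still between calls to the robot, and variables do not carry over. Pictures are saved under pics/ and viewed, and the job is handed in when it is done.

Besides the shell and the picture viewer there is one more tool, called as a command line: name --pt "numbers of a row" for each row, then --argument value for the rest. send_rows: Moves the arm, as the interface text tells. Its arguments: {"type":"object","properties":{"rows":{"type":"array","items":{"type":"array","items":{"type":"number"}}},"hand":{"type":"number"},"grip_force":{"type":"number"}},"required":["rows"]}

```bash
mkdir -p pics
python3 - <<'E'
from bench import *
import cv2,numpy as np
for n in("top","side"):
    im=grab_frame(n); cv2.imwrite(f"pics/{n}0.png",im)
    c=get_calibration(n); print(n,{k:(np.round(v,4).tolist()) for k,v in c.items()})
print(get_state())
E
```

```text
top {'fx': 508.268, 'fy': 508.268, 'cx': 283.6457, 'cy': 201.5734, 'extrinsics': [[-0.0189, 0.9941, -0.1069, 0.42], [-0.9997, -0.017, 0.0182, 0.0433], [0.0163, 0.1072, 0.9941, 1.4537], [0.0, 0.0, 0.0, 1.0]]}
side {'fx': 451.6274, 'fy': 451.6274, 'cx': 283.898, 'cy': 207.0732, 'extrinsics': [[-0.9998, -0.0138, -0.017, 0.5655], [-0.0045, -0.6303, 0.7763, 0.9028], [-0.0215, 0.7762, 0.6301, 0.795], [0.0, 0.0, 0.0, 1.0]]}
{'time': 0.1, 'joint_pos': array([-1.40979162e+00,  2.59297021e-01,  1.53598219e+00,  1.55692758e-05,
        1.34800886e+00, -2.02787819e-01]), 'joint_velocities': array([ 0.00045514, -0.0004396 , -0.00344827,  0.00021536,  0.00122047,
        0.00046872]), 'effort': array([ 2.99058425e-03, -4.46967494e+01, -2.91247147e+01, -3.62080864e-04,
        6.38273457e-03, -2.13564829e-05]), 'tcp_pos': array([ 0.19565651, -0.51350915,  0.23053992]), 'ee_rot': array([-3.08809824e+00, -5.67986120e-01, -7.94324832e-05]), 'wrist_force': array([-0.31819559,  0.56453381,  0.48571069]), 'torque': array([-0.0089714 , -0.03784352, -0.03407841]), 'gripper_width': 0.08553247572520385}
```

View pics/top0.png

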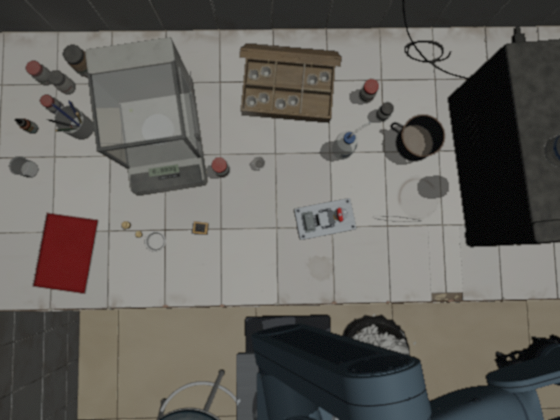

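View pics/side0.png

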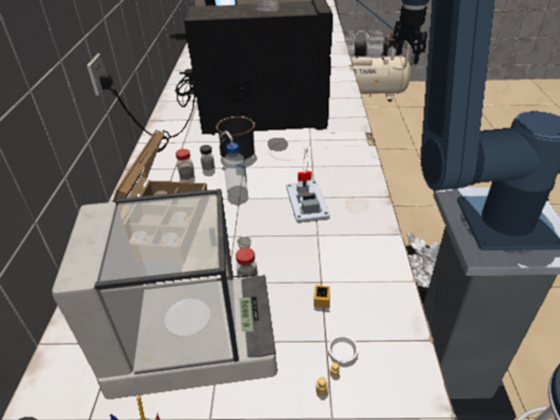

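The top view shows the block at about (200,228) and the fixture at about (325,218), with the jaw on its left (+y world) and the red knob at about (340,213). I'll zoom in next.

```bash
cat > h.py <<'E'
from bench import *
import cv2,numpy as np
from scipy.spatial.transform import Rotation as R
C={n:get_calibration(n) for n in("top","side")}
def proj(n,P):
    c=C[n];E=np.array(c["extrinsics"]);P=np.atleast_2d(P)
    p=(P-E[:3,3])@E[:3,:3]
    return np.c_[c["fx"]*p[:,0]/-p[:,2]+c["cx"],c["fy"]*-p[:,1]/-p[:,2]+c["cy"]]
def ray(n,uv,z):
    c=C[n];E=np.array(c["extrinsics"]);u,v=uv
    d=E[:3,:3]@np.array([(u-c["cx"])/c["fx"],-(v-c["cy"])/c["fy"],-1]);o=E[:3,3]
    return o+d*(z-o[2])/d[2]
def crop(im,x0,y0,w,h,s,f):
    cv2.imwrite(f,cv2.resize(im[y0:y0+h,x0:x0+w],None,fx=s,fy=s,interpolation=cv2.INTER_CUBIC))
E
python3 - <<'E'
from h import *
t=cv2.imread("pics/top0.png");s=cv2.imread("pics/side0.png")
a=cv2.resize(t[190:250,180:230],None,fx=8,fy=8,interpolation=cv2.INTER_CUBIC)
b=cv2.resize(t[190:250,285:365],None,fx=5,fy=5,interpolation=cv2.INTER_CUBIC)
crop(t,285,190,80,60,9,"pics/tf.png");crop(t,170,200,70,55,9,"pics/tb.png")
crop(s,275,160,65,70,8,"pics/sf.png");crop(s,295,275,60,50,9,"pics/sb.png")
E
```

```text
(no output)
```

View pics/tf.png

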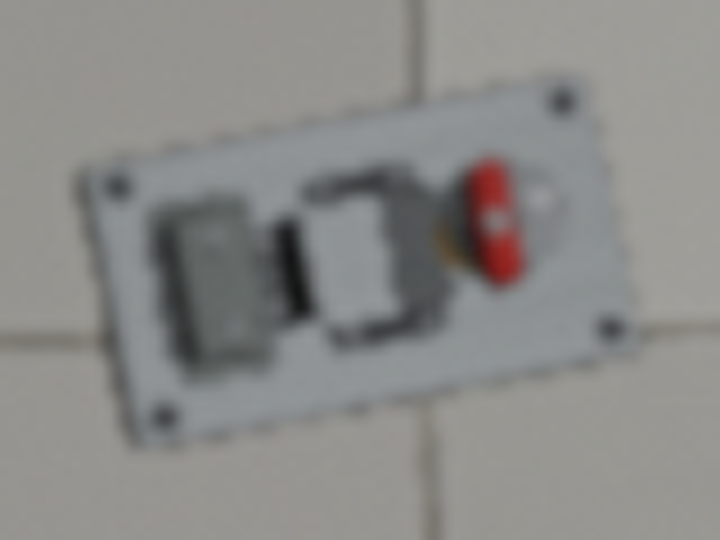

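View pics/tb.png

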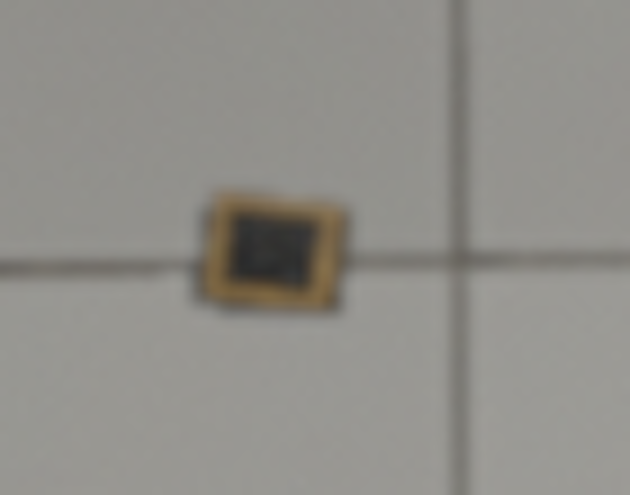

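View pics/sf.png

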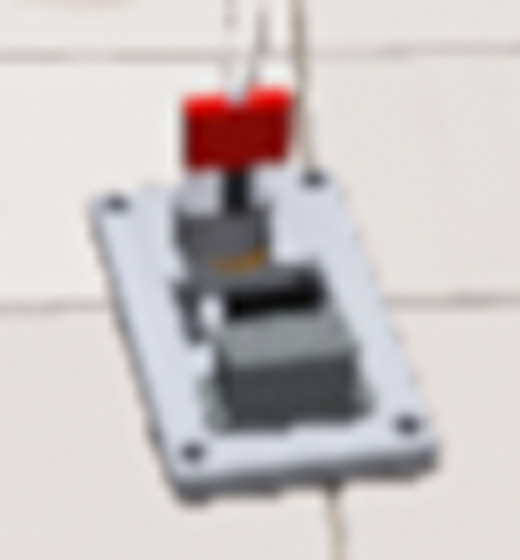

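View pics/sb.png

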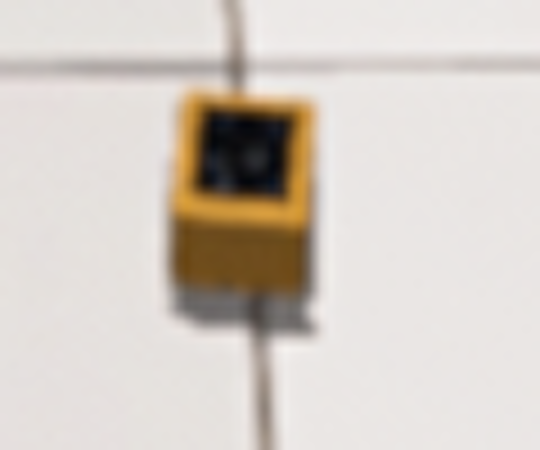

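```bash
cat > fit.py <<'E'
from h import *
from scipy.optimize import least_squares
def cv(pts,x0,y0,s): return (np.array(pts)+.5)/s-.5+[x0,y0]
def T(p,L):
    c,s=np.cos(p[2]),np.sin(p[2]);L=np.array(L,float)
    return np.c_[p[0]+c*L[:,0]-s*L[:,1],p[1]+s*L[:,0]+c*L[:,1],L[:,2]]
E
python3 - <<'E'
from fit import *
# fixture: local x right of +y. World +y = image left in top; image up=+x world. local y ~ world +y => local x ~ world +x (up)
H=lambda a,b,z:[[a,b,z],[a,-b,z],[-a,-b,z],[-a,b,z]] # order: TL,TR,BR,BL in top
th=cv([(118,187),(562,101),(611,328),(165,417)],285,190,9)
tc=cv([(78,172),(590,75),(640,345),(135,447)],285,190,9)
# side view: camera at +y looking -y ; image right = -x ; up=far (-y).
sh=cv([(194,453),(117,203),(315,180),(407,425)],275,160,8) # +x+y, +x-y, -x-y, -x+y
for nm,obs in(("top",(th,tc)),("side",(sh,None))):
    def f(p):
        r=(proj(nm,T(p,H(p[3],p[4],.012)))-obs[0]).ravel()
        if obs[1] is not None: r=np.r_[r,(proj(nm,T(p,H(.046,.082,.012)))-obs[1]).ravel()]
        return r
    s=least_squares(f,[.4,-.03,.1,.036,.072]); print(nm,s.x.round(4),np.degrees(s.x[2]),np.abs(s.fun).max())
def f(p): return np.r_[(proj("top",T(p,H(p[3],p[4],.012)))-th).ravel(),(proj("side",T(p,H(p[3],p[4],.012)))-sh).ravel()]
s=least_squares(f,[.4,-.03,.1,.036,.072]);print(s.x,s.fun.round(2))
# knob ends at z=.08 in both views
print("knob top",[ray("top",cv([q],285,190,9)[0],.08).round(4) for q in((488,162),(510,278),(495,220))])
print("knob side",[ray("side",cv([q],275,160,8)[0],.08).round(4) for q in((184,100),(292,92),(238,97))])
# block
bt=cv([(215,190),(348,207),(335,310),(203,292)],170,200,9)
bs=cv([(173,215),(183,95),(315,98),(305,222)],295,275,9)
B=lambda z:[[.017,.02,z],[.017,-.02,z],[-.017,-.02,z],[-.017,.02,z]]
for nm,o in(("top",bt),("side",bs)):
    s=least_squares(lambda p:(proj(nm,T(p,B(.03)))-o).ravel(),[.4,.25,0]);print(nm,"block",s.x.round(4),np.degrees(s.x[2]),s.fun.round(2))
E
```

```text
top [ 0.5251 -0.0996  0.1748  0.0369  0.072 ] 10.016626465269805 0.8186380167344112
side [ 0.5228 -0.0997  0.1732  0.0368  0.072 ] 9.925374867309117 0.07909240867167
[ 0.52403256 -0.09993594  0.17575202  0.03687975  0.07198386] [ 0.01  0.5   0.02  0.43 -0.08  0.51 -0.11  0.39 -0.48 -0.09 -0.44 -0.
 -0.56 -0.08 -0.32 -0.04]
knob top [array([ 0.5487, -0.1315,  0.08  ]), array([ 0.5135, -0.1371,  0.08  ]), array([ 0.5311, -0.1331,  0.08  ])]
knob side [array([ 0.5476, -0.1314,  0.08  ]), array([ 0.51  , -0.1353,  0.08  ]), array([ 0.5288, -0.1327,  0.08  ])]
top block [ 0.5047  0.2519 -0.138 ] -7.906299968174605 [ 0.43 -0.25 -0.15 -0.43 -0.35  0.2   0.08  0.48]
side block [ 0.5026  0.2553 -0.1055] -6.04701933465196 [-0.48  0.11 -0.51 -0.71  0.23  0.03  0.75  0.49]
```

Both views agree on the poses:
- **Fixture:** bed at (0.524, -0.100), yaw 10°.
- **Block:** (0.504, 0.2535), yaw about -7°.
- **Knob:** close to angle 0.

I'll turn the tool first, then travel.

```bash
cat > go.py <<'E'
import sys
from h import *
# usage: go.py x y z yawOfToolY(deg) ; prints tool-frame shift in cm after/before turn
s=get_state();M=R.from_rotvec(s["ee_rot"]).as_matrix();p=s["tcp_pos"]
yaw=np.degrees(np.arctan2(M[1,1],M[0,1]))
print("t",round(s["time"],2),"tcp",p.round(4),"yawY",yaw.round(2),"tilt",M[2].round(4),"F",s["wrist_force"].round(2),"tau",s["torque"].round(3),"w",s["gripper_width"].round(4))
if len(sys.argv)>3:
    t=np.array(list(map(float,sys.argv[1:4])))
    print("shift now-frame cm",((M.T@(t-p))*100).round(3))
    if len(sys.argv)>4:
        d=(float(sys.argv[4])-yaw+180)%360-180
        print("turn",round(-d,2)); M2=M@R.from_euler('z',-d,degrees=True).as_matrix()
        print("shift after turn",((M2.T@(t-p))*100).round(3))
E
python3 go.py .504 .2535 .15 -7
```

```text
Traceback (most recent call last):
  File "go.py", line 6, in <module>
    print("t",round(s["time"],2),"tcp",p.round(4),"yawY",yaw.round(2),"tilt",M[2].round(4),"F",s["wrist_force"].round(2),"tau",s["torque"].round(3),"w",s["gripper_width"].round(4))
                                                                                                                                                        ^^^^^^^^^^^^^^^^^^^^^^^^
AttributeError: 'float' object has no attribute 'round'
```

send_rows --pt "0 0 0.8 -6.2" --pt "0 0 0.8 -6.2" --pt "0 0 0.8 -6.2" --pt "0 0 0.8 -6.2" --pt "0 0 0.8 -6.2" --pt "0 0 0.8 -6.2" --pt "0 0 0.8 -6.2" --pt "0 0 0.8 -6.2" --pt "0 0 0.8 -6.2" --pt "0 0 0.8 -6.2" --hand 0

```text
time: 1.1
tcp_pos: [0.1957, -0.5136, 0.1505]
ee_rot: [-2.35, -2.083, -0.001]
wrist_force: [0.3, -0.6, -0.6]
gripper_width: 0.0854
```

```bash
python3 go.py .504 .2535 .1 -7
```

```text
Traceback (most recent call last):
  File "go.py", line 6, in <module>
    print("t",round(s["time"],2),"tcp",p.round(4),"yawY",yaw.round(2),"tilt",M[2].round(4),"F",s["wrist_force"].round(2),"tau",s["torque"].round(3),"w",s["gripper_width"].round(4))
                                                                                                                                                        ^^^^^^^^^^^^^^^^^^^^^^^^
AttributeError: 'float' object has no attribute 'round'
```

```bash
sed -i 's/s\["gripper_width"\].round(4)/round(s["gripper_width"],4)/' go.py; python3 go.py .504 .2535 .1 -7
```

```text
t 1.1 tcp [ 0.1957 -0.5136  0.1505] yawY -6.9 tilt [ 1.e-03 -3.e-04 -1.e+00] F [ 0.31 -0.55 -0.6 ] tau [-0.047  0.027 -0.042] w 0.0854
shift now-frame cm [79.858 21.396  5.126]
turn 0.1
shift after turn [79.895 21.256  5.126]
```

send_rows --pt "2 0.5 0 0" --pt "4 1.1 0 0" --pt "4 1.1 0 0" --pt "4 1.1 0 0" --pt "4 1.1 0 0" --pt "4 1.1 0 0" --pt "4 1.1 0 0" --pt "4 1.1 0 0" --pt "4 1.1 0 0" --pt "4 1.1 0 0"

```text
time: 2.1
tcp_pos: [0.3464, -0.1482, 0.1513]
ee_rot: [2.356, 2.078, 0.0]
wrist_force: [0.5, -0.1, 0.3]
gripper_width: 0.0857
```

send_rows --pt "4 1.1 0.5 0" --pt "4 1.1 0.5 0" --pt "4 1.1 0.5 0" --pt "4 1.1 0.5 0" --pt "4 1.1 0.5 0" --pt "4 1.1 0.5 0" --pt "4 1.1 0.5 0" --pt "4 1 0.5 0" --pt "3 0.8 0.5 0" --pt "1.5 0.2 0.5 0"

```text
time: 3.1
tcp_pos: [0.4886, 0.2025, 0.1007]
ee_rot: [-2.353, -2.081, -0.001]
wrist_force: [0.0, -0.9, -0.4]
gripper_width: 0.0855
```

```bash
python3 - <<'E'
from h import *
for n in("top","side"): cv2.imwrite(f"pics/{n}1.png",grab_frame(n))
t=cv2.imread("pics/top1.png");s=cv2.imread("pics/side1.png")
crop(t,140,170,120,90,6,"pics/t1.png");crop(s,260,220,120,100,6,"pics/s1.png")
p=get_state()["tcp_pos"];print(proj("top",p),proj("side",p))
E
python3 go.py .504 .2535 .05 -7
```

```text
[[215.32798079 232.01283576]] [[328.20002799 251.35460625]]
t 3.2 tcp [0.4873 0.2014 0.1001] yawY -7.01 tilt [-5.e-04 -2.e-03 -1.e+00] F [-0.56 -0.61  0.02] tau [-0.008  0.008  0.048] w 0.0854
shift now-frame cm [5.372 1.03  5.009]
turn -0.01
shift after turn [5.372 1.031 5.009]
```

View pics/t1.png

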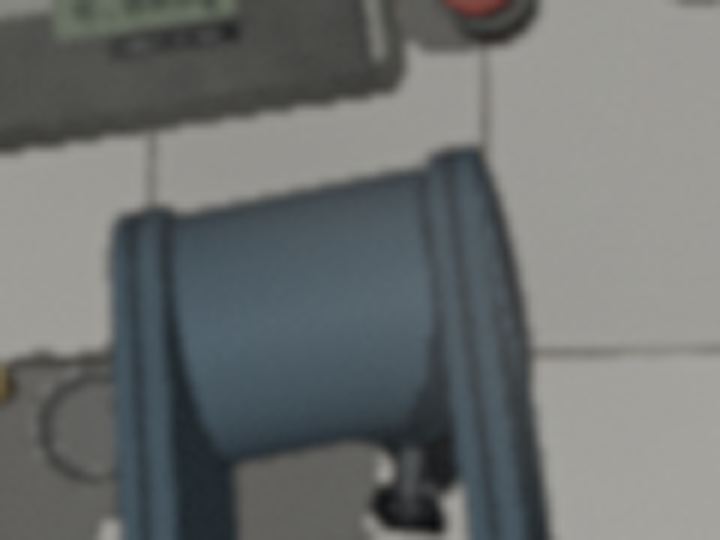

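View pics/s1.png

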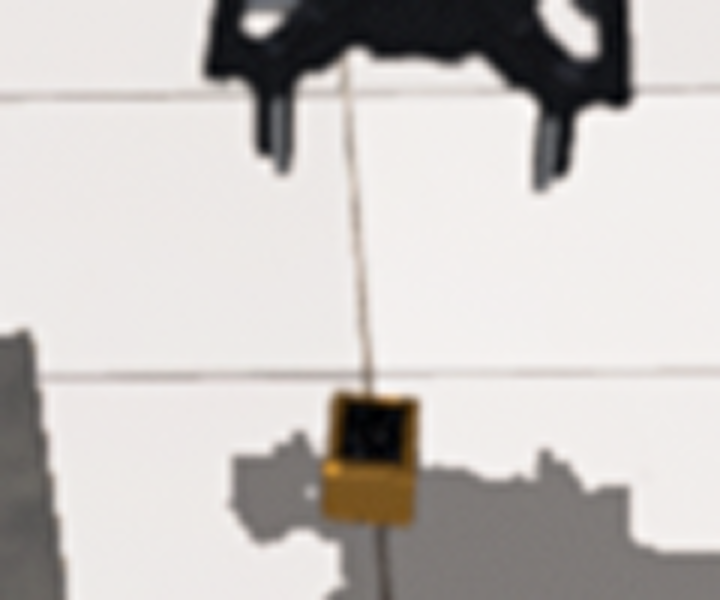

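The side view shows the open fingers at about (328,250) px, as projected, and the block below them. The arm hides the block in the top view. Next I'll position over the block and go down.

send_rows --pt "1 0.2 0 0" --pt "1.5 0.3 0.3 0" --pt "1.5 0.3 0.5 0" --pt "1 0.2 0.7 0" --pt "0.4 0 1 0" --pt "0 0 1 0" --pt "0 0 1 0" --pt "0 0 0.5 0" --pt "0 0 0 0" --pt "0 0 0 0"

```text
time: 4.2
tcp_pos: [0.5047, 0.2522, 0.0513]
ee_rot: [-2.356, -2.078, 0.0]
wrist_force: [-0.1, -0.5, 0.4]
gripper_width: 0.0855
```

```bash
python3 - <<'E'
from h import *
cv2.imwrite(f"pics/side2.png",grab_frame("side"))
s=cv2.imread("pics/side2.png")
crop(s,270,240,100,85,7,"pics/s2.png")
E
python3 go.py .504 .2535 .009 -7
```

```text
t 4.25 tcp [0.5049 0.2524 0.0516] yawY -7.17 tilt [ 2.e-04  6.e-04 -1.e+00] F [-0.18 -0.19  0.37] tau [-0.032 -0.015  0.017] w 0.0851
shift now-frame cm [ 0.101 -0.109  4.263]
turn -0.17
shift after turn [ 0.101 -0.108  4.263]
```

View pics/s2.png

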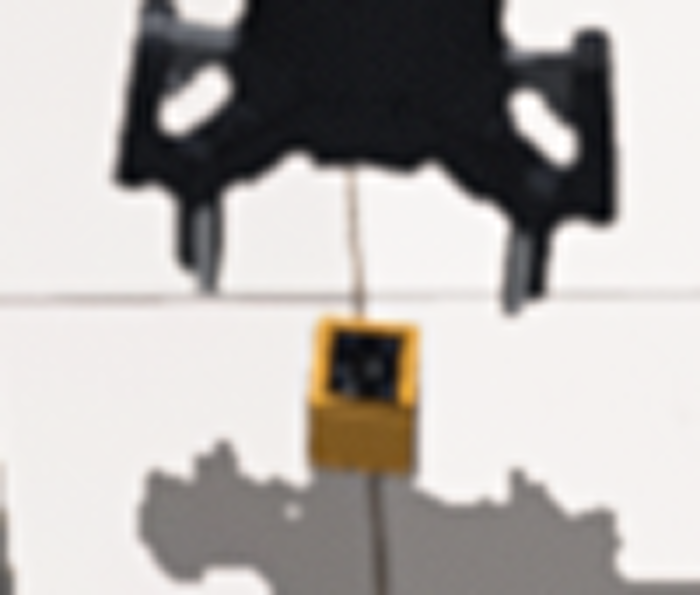

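The fingers straddle the block, with their midpoint at about 361 px and the block's at about 366 px in the crop. That's centred closely enough, so I'll descend.

send_rows --pt "0.1 -0.1 0.5 0" --pt "0 0 0.7 0" --pt "0 0 0.8 0" --pt "0 0 0.8 0" --pt "0 0 0.7 0" --pt "0 0 0.5 0" --pt "0 0 0.2 0" --pt "0 0 0 0" --pt "0 0 0 0" --pt "0 0 0 0"

```text
time: 5.25
tcp_pos: [0.5041, 0.2537, 0.0097]
ee_rot: [2.355, 2.078, 0.001]
wrist_force: [1.0, 0.7, 0.2]
gripper_width: 0.0855
```

send_rows --pt "0 0 0 0" --pt "0 0 0 0" --pt "0 0 0 0" --pt "0 0 0 0" --pt "0 0 0 0" --pt "0 0 0 0" --pt "0 0 0 0" --pt "0 0 0 0" --pt "0 0 0 0" --pt "0 0 0 0" --hand 1 --grip_force 30

```text
time: 6.25
tcp_pos: [0.504, 0.2537, 0.0095]
ee_rot: [2.356, 2.078, 0.001]
wrist_force: [-0.3, 0.6, 4.9]
gripper_width: 0.0336
```

```bash
python3 - <<'E'
from h import *
cv2.imwrite(f"pics/side3.png",grab_frame("side"))
s=cv2.imread("pics/side3.png")
crop(s,270,240,100,85,7,"pics/s3.png")
E
python3 go.py .504 .2535 .07 -7
```

```text
t 6.3 tcp [0.504  0.2536 0.0096] yawY -7.16 tilt [ 2.e-04  5.e-04 -1.e+00] F [-0.52 -0.33  5.25] tau [-0.022  0.078 -0.038] w 0.0336
shift now-frame cm [-0.012  0.007 -6.044]
turn -0.16
shift after turn [-0.012  0.007 -6.044]
```

View pics/s3.png

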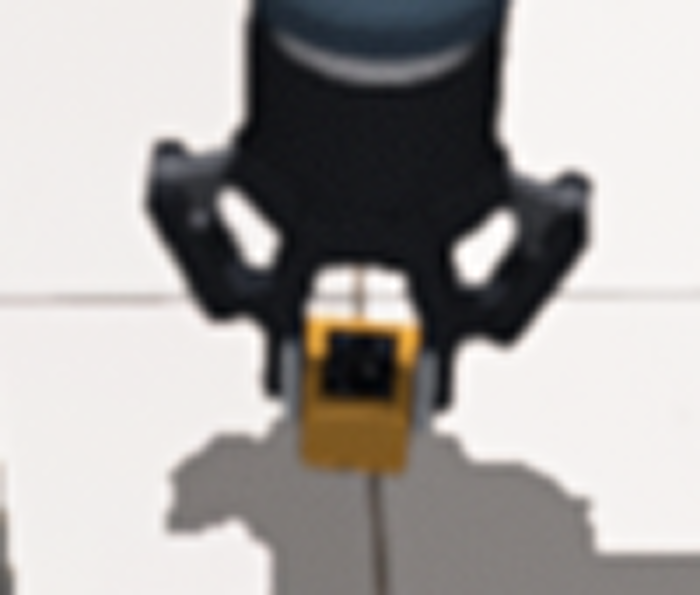

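The block is gripped: opening 33.6 mm, block centred between the pads. I'll lift and travel.

send_rows --pt "0 0 -0.5 0" --pt "0 0 -1 0" --pt "0 0 -1.5 0" --pt "0 0 -1.5 0" --pt "0 0 -1.5 -3" --pt "0 0 -1.5 -3" --pt "0 0 -1.5 -3" --pt "0 0 -1 -3" --pt "0 0 -0.5 -3" --pt "0 0 0 -2.2"

```text
time: 7.3
tcp_pos: [0.5042, 0.2538, 0.1159]
ee_rot: [2.015, 2.409, 0.002]
wrist_force: [-0.3, 0.2, -0.7]
gripper_width: 0.0332
```

```bash
python3 go.py .524 -.0998 .115 10
```

```text
t 7.3 tcp [0.5042 0.2538 0.1159] yawY 10.16 tilt [ 2.0e-04  1.9e-03 -1.0e+00] F [-0.28  0.16 -0.75] tau [-0.004  0.018  0.019] w 0.0332
shift now-frame cm [-35.152  -4.29    0.073]
turn 0.16
shift after turn [-35.164  -4.19    0.073]
```

send_rows --pt "-2 -0.2 0 0" --pt "-4 -0.5 0 0" --pt "-4.5 -0.5 0 0" --pt "-4.5 -0.5 0 0" --pt "-4.5 -0.5 0 0" --pt "-4.5 -0.6 0 0" --pt "-4 -0.5 0 0" --pt "-3.5 -0.5 0 0" --pt "-2.5 -0.4 0 0" --pt "-1.1 -0.1 0 0.2"

```text
time: 8.3
tcp_pos: [0.5226, -0.1019, 0.1148]
ee_rot: [2.026, 2.401, -0.0]
wrist_force: [0.1, 0.5, 0.1]
gripper_width: 0.0333
```

```bash
python3 go.py .524 -.0998 .115 10;  python3 - <<'E'
from h import *
for n in("top","side"): cv2.imwrite(f"pics/{n}4.png",grab_frame(n))
t=cv2.imread("pics/top4.png");s=cv2.imread("pics/side4.png")
crop(t,270,170,110,90,7,"pics/t4.png");crop(s,260,140,90,90,6.6,"pics/s4.png")
E
python3 go.py .524 -.0998 .06 10
```

```text
t 8.3 tcp [ 0.5226 -0.1019  0.1148] yawY 9.69 tilt [-6.e-04  2.e-04 -1.e+00] F [0.12 0.5  0.06] tau [-0.017 -0.015 -0.025] w 0.0333
shift now-frame cm [ 0.181  0.177 -0.025]
turn -0.31
shift after turn [ 0.18   0.178 -0.025]
t 8.4 tcp [ 0.5227 -0.1006  0.1145] yawY 9.71 tilt [-1.e-04  2.e-04 -1.e+00] F [ 0.25  0.33 -0.93] tau [-0.004  0.006  0.006] w 0.0338
shift now-frame cm [0.053 0.139 5.455]
turn -0.29
shift after turn [0.053 0.139 5.455]
```

View pics/t4.png

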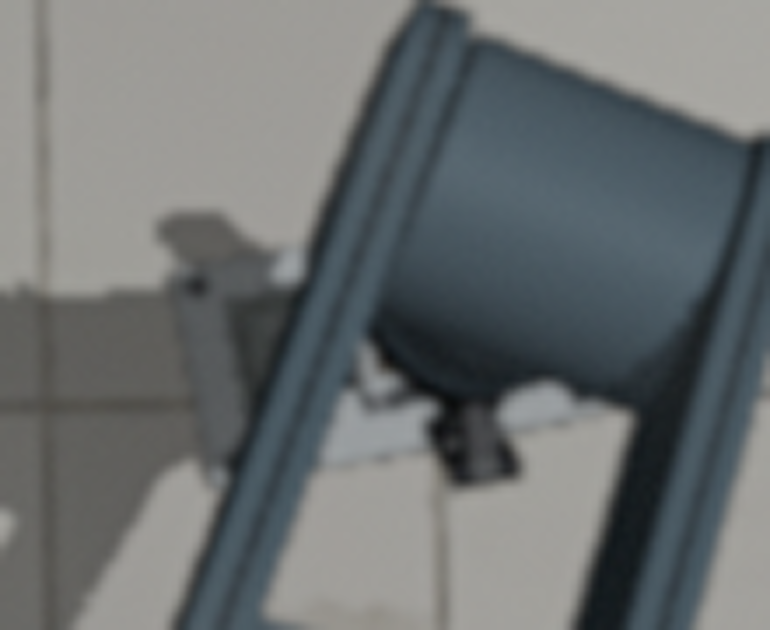

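View pics/s4.png

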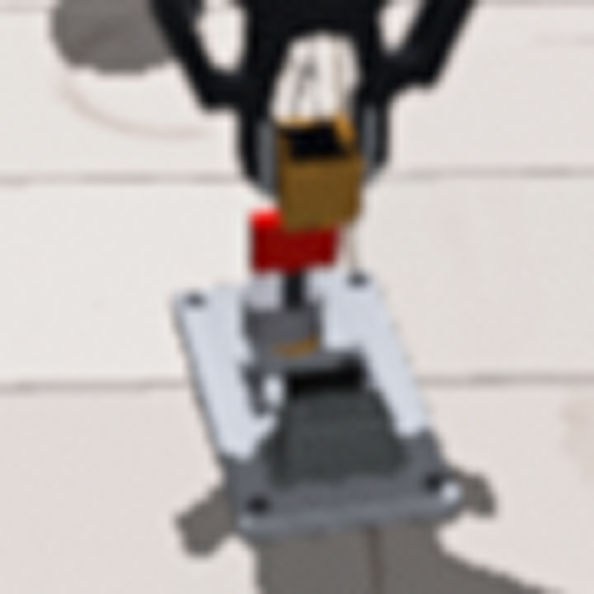

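Run:
```python
from fit import *
c=lambda pts:cv(pts,260,140,6.6)
zb=.1148-.0095
obs=c([(282,223),(356,230),(279,163),(362,170)])
yaw=np.radians(9.7)
L=[[.017,.02,zb],[-.017,.02,zb],[.017,.02,zb+.03],[-.017,.02,zb+.03]]
s=least_squares(lambda p:(proj("side",T([p[0],p[1],yaw],L))-obs).ravel(),[.52,-.1]);print(s.x,s.fun.round(2))
# same for pre-grip-lift picture s3 (block on bench, tcp .504,.2536, yaw -7.16)
o3=cv([(300,464),(407,472),(303,395),(412,403)],270,240,7)
L=[[.017,.02,0],[-.017,.02,0],[.017,.02,.03],[-.017,.02,.03]]
s=least_squares(lambda p:(proj("side",T([p[0],p[1],np.radians(-7.16)],L))-o3).ravel(),[.52,-.1]);print(s.x,s.fun.round(2))
# fixture holes in side4
h=c([(257,503),(195,300),(358,280),(434,481)])
H=lambda a,b,z:[[a,b,z],[a,-b,z],[-a,-b,z],[-a,b,z]]
s=least_squares(lambda p:(proj("side",T(p,H(.0369,.072,.012)))-h).ravel(),[.52,-.1,.17]);print(s.x,s.fun.round(2))
```

```text
[ 0.52413931 -0.10451095] [-0.62  1.4   0.71 -1.09 -0.12  1.06  0.04 -1.42]
[0.503331   0.24966929] [-0.02 -0.61  0.19 -0.36 -0.19  0.36  0.03  0.6 ]
[ 0.52315287 -0.10042618  0.17199578] [ 0.02  0.17 -0.   -0.24 -0.05 -0.11  0.02  0.12]
```

The block's lower edge slopes the opposite way to the fixture's front edge, so I'll check this enlarged before going down.

Run:
```python
from fit import *
s=cv2.imread("pics/side4.png")
crop(s,290,140,40,45,14,"pics/s4b.png")
print(cv([[0,0]],0,0,1)*0)
```

```text
[[0. 0.]]
```

View pics/s4b.png

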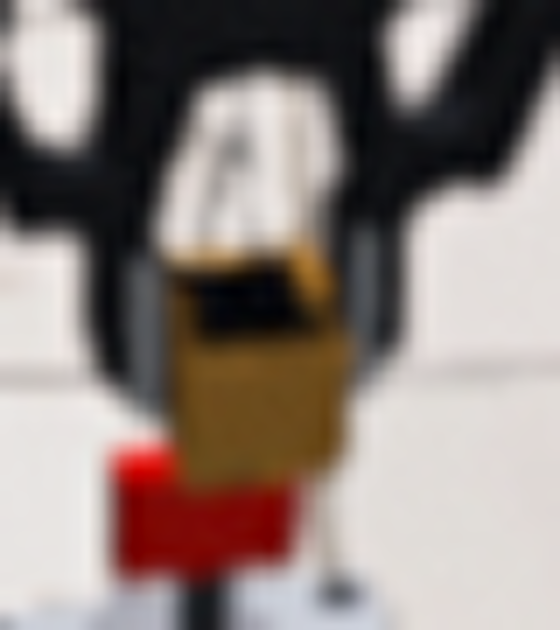

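Magnified, the bottom edge runs from (180,490) to (340,473). The left end is lower, so the slope is right and my earlier reading was wrong. I'll refit.

Run:
```python
from fit import *
zb=.1148-.0095
obs=cv([(180,490),(340,473),(175,350),(347,333)],290,140,14)
L=[[.017,.02,zb],[-.017,.02,zb],[.017,.02,zb+.03],[-.017,.02,zb+.03]]
s=least_squares(lambda p:(proj("side",T(p,L))-obs).ravel(),[.52,-.1,.17]);print(s.x,s.fun.round(2))
```

```text
[ 0.52397503 -0.10638935  0.18070122] [-0.56 -0.15  0.5  -0.44 -0.17  0.42  0.24  0.14]
```

```bash
cat > sil.py <<'E'
from fit import *
def mask(im,roi):
    x0,y0,w,h=roi;s=cv2.resize(im[y0:y0+h,x0:x0+w],None,fx=8,fy=8,interpolation=cv2.INTER_CUBIC)
    hsv=cv2.cvtColor(s,cv2.COLOR_BGR2HSV)
    m=cv2.inRange(hsv,(8,90,50),(30,255,255))
    n,l,st,_=cv2.connectedComponentsWithStats(m);k=1+np.argmax(st[1:,4]);m=(l==k).astype(np.uint8)*255
    c=max(cv2.findContours(m,0,1)[0],key=cv2.contourArea);return m,cv2.convexHull(c)[:,0,:]
def obshull(im,roi):
    m,h=mask(im,roi);return (h+.5)/8-.5+[roi[0],roi[1]],m
def modelhull(nm,p,z0):
    L=[[a,b,z] for a in(.017,-.017) for b in(.02,-.02) for z in(z0,z0+.03)]
    return cv2.convexHull(proj(nm,T(p,L)).astype(np.float32))[:,0,:]
def fit(nm,H,z0,p0,bounds=None):
    # rasterised IoU via moments: compare area, centroid, second moments + signed dist
    def f(p):
        M=modelhull(nm,p,z0)
        return [cv2.pointPolygonTest(M.reshape(-1,1,2),(float(a),float(b)),True) for a,b in D]
    per=np.r_[H,H[:1]];D=[]
    for a,b in zip(per[:-1],per[1:]):
        n=max(1,int(np.linalg.norm(b-a)*3));D+= [a+(b-a)*i/n for i in range(n)]
    s=least_squares(lambda q:np.array(f(q[:3]))+q[3],list(p0)+[0],x_scale=[.01,.01,.1,1],diff_step=1e-4)
    return s.x,np.sqrt(np.mean(s.fun**2))
E
python3 - <<'E'
from sil import *
for nm,f,roi in(("top","top0",(185,210,32,35)),("side","side0",(300,275,45,40)),("side","side1",(305,275,35,40)),("side","side2",(308,280,30,35))):
    im=cv2.imread(f"pics/{f}.png");H,m=obshull(im,roi)
    x,r=fit(nm,H,0,[.504,.2535,-.12]);print(f,H.min(0).round(1),H.max(0).round(1),x.round(4),r.round(3))
E
```

```text
top0 [192.4 221.8] [207.2 233.4] [ 0.5041  0.2546 -0.1193 -0.9153] 0.152
side0 [313.6 284.7] [329.4 307.3] [ 0.5023  0.254  -0.1076 -0.4248] 0.228
side1 [313.1 285.2] [328.9 307.3] [ 0.5028  0.2547 -0.1568 -0.6132] 0.314
side2 [313.7 284.8] [329.3 307.3] [ 0.5024  0.2542 -0.1091 -0.5037] 0.211
```

Run:
```python
from sil import *
for nm,f,roi,z0,p0 in(("side","side3",(308,280,30,35),0,[.504,.2535,-.125]),("side","side4",(296,152,22,24),.1052,[.523,-.101,.17])):
    im=cv2.imread(f"pics/{f}.png");H,m=obshull(im,roi)
    x,r=fit(nm,H,z0,p0);print(f,H.min(0).round(1),H.max(0).round(1),x.round(4),r.round(3))
    cv2.imwrite(f"pics/m_{f}.png",m)
m=cv2.imread("pics/m_side4.png");im=cv2.imread("pics/side4.png")
a=cv2.resize(im[152:176,296:318],None,fx=8,fy=8,interpolation=cv2.INTER_CUBIC)
cv2.imwrite("pics/mm.png",cv2.resize(np.hstack([a,m]),None,fx=2,fy=2))
```

```text
side3 [312.4 284.8] [330.1 307.4] [ 0.504   0.254  -0.1621 -0.0958] 0.548
side4 [301.4 156.8] [314.7 174.6] [ 0.5207 -0.1022  0.0165 -0.3871] 0.29
```

View pics/mm.png

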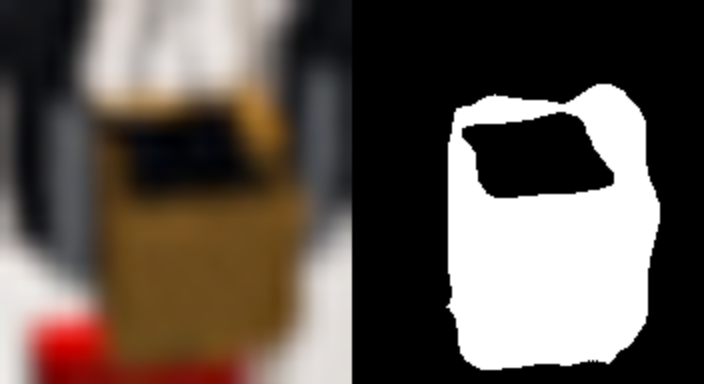

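The side-camera fit of the gripped block, (0.504, 0.254), matches the TCP to 0.5 mm. So the side camera agrees with the robot, and I'll aim for the side-view bed centre (0.523, -0.100).

```bash
python3 go.py .5231 -.1003 .055 10
```

```text
t 8.4 tcp [ 0.5227 -0.1006  0.1145] yawY 9.71 tilt [-1.e-04  2.e-04 -1.e+00] F [ 0.25  0.33 -0.93] tau [-0.004  0.006  0.006] w 0.0338
shift now-frame cm [0.019 0.041 5.955]
turn -0.29
shift after turn [0.019 0.042 5.955]
```

send_rows --pt "0 0.1 0.5 -0.3" --pt "0 0 0.8 0" --pt "0 0 1 0" --pt "0 0 1 0" --pt "0 0 1 0" --pt "0 0 0.8 0" --pt "0 0 0.5 0" --pt "0 0 0.3 0" --pt "0 0 0 0" --pt "0 0 0 0"

```text
time: 9.4
tcp_pos: [0.5239, -0.0995, 0.0556]
ee_rot: [2.016, 2.409, 0.0]
wrist_force: [0.4, -0.2, -0.2]
gripper_width: 0.0333
```

```bash
python3 - <<'E'
from sil import *
for n in("top","side"): cv2.imwrite(f"pics/{n}5.png",grab_frame(n))
t=cv2.imread("pics/top5.png");s=cv2.imread("pics/side5.png")
crop(t,270,170,110,90,7,"pics/t5.png");crop(s,275,145,65,70,8,"pics/s5.png")
E
python3 go.py .5231 -.1003 .0215 10
```

```text
t 9.5 tcp [ 0.5239 -0.0995  0.0557] yawY 10.14 tilt [-5.e-04  8.e-04 -1.e+00] F [-0.18 -0.17 -1.59] tau [-0.029 -0.025 -0.017] w 0.0334
shift now-frame cm [-0.059 -0.098  3.425]
turn 0.14
shift after turn [-0.059 -0.098  3.425]
```

View pics/s5.png

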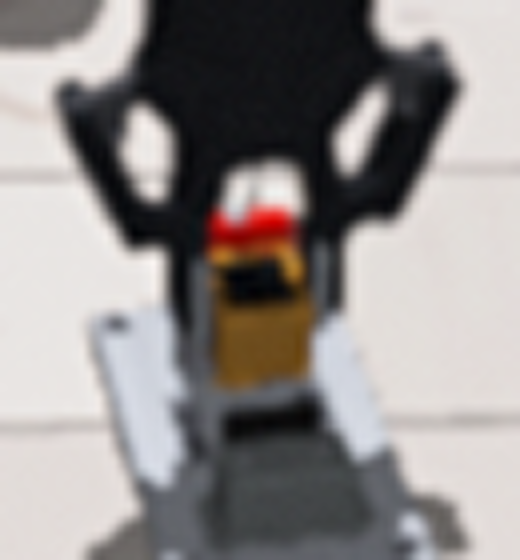

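View pics/t5.png

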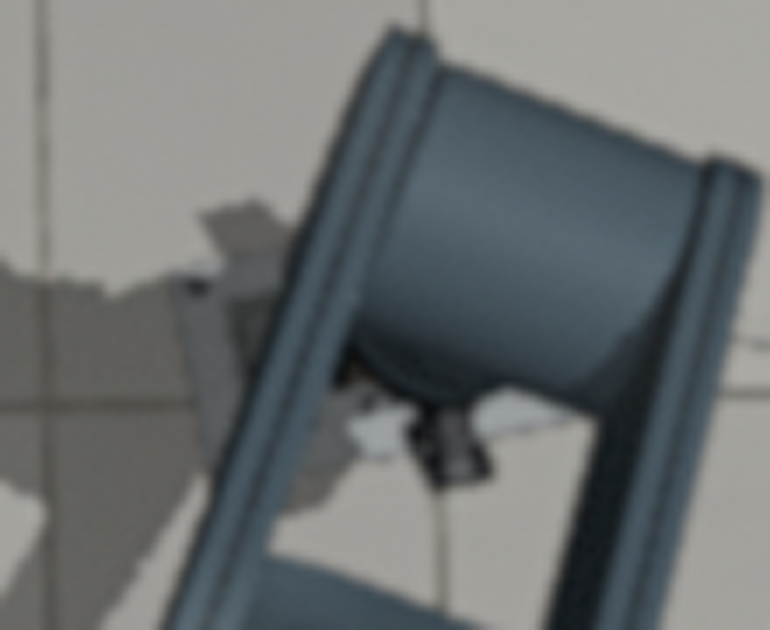

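Run:
```python
from fit import *
def loc(P,b=(.523,-.100),a=np.radians(10)):
    d=np.array(P[:2])-b;return np.array([d[0]*np.cos(a)+d[1]*np.sin(a),-d[0]*np.sin(a)+d[1]*np.cos(a)])*1e3
zb=.0462
obs=cv([(218,388),(308,378),(213,307),(311,297)],275,145,8)
L=[[.017,.02,zb],[-.017,.02,zb],[.017,.02,zb+.03],[-.017,.02,zb+.03]]
s=least_squares(lambda p:(proj("side",T(p,L))-obs).ravel(),[.52,-.1,.17]);print(s.x,loc(s.x),s.fun.round(2))
print("tcp loc",loc([.5239,-.0995]))
for z in(.03,.036):
  print([loc(ray("top",cv([q],285,190,9)[0],z),b=(.5251,-.0996)).round(1) for q in((302,228),(308,315),(280,225),(262,200))],
  [loc(ray("side",cv([q],275,160,8)[0],z)).round(1) for q in((235,285),(325,272),(232,312),(325,303))])
```

```text
[ 0.52515764 -0.10442778  0.16785843] [ 1.35598621 -4.7351783 ] [-0.58 -0.54  0.33 -0.72  0.07  0.71  0.18  0.54]
tcp loc [0.97315107 0.33612052]
[array([12.1, 18.7]), array([-15. ,  22.3]), array([14.3, 25.3]), array([23.1, 29.3])] [array([9.3, 7.7]), array([-22.9,   6.6]), array([13.4, 22.4]), array([-19. ,  23.8])]
[array([11.7, 19.3]), array([-15.2,  22.9]), array([13.9, 25.9]), array([22.6, 29.8])] [array([10.9, 15.4]), array([-21. ,  14.3]), array([15. , 29.9]), array([-17.2,  31.3])]
```

I had clicked the coal face's edge as the block's front top edge, because the rim is in shadow. I'll redo the fit using only the bottom and back edges.

Run:
```python
from fit import *
def loc(P,b=(.523,-.100),a=np.radians(10)):
    d=np.array(P[:2])-b;return np.array([d[0]*np.cos(a)+d[1]*np.sin(a),-d[0]*np.sin(a)+d[1]*np.cos(a)])*1e3
def go(zb,obs,p0):
    for nm,idx in (("bottom",[0,1]),("both",[0,1,2,3])):
        L=np.array([[.017,.02,zb],[-.017,.02,zb],[.017,-.02,zb+.03],[-.017,-.02,zb+.03]])[idx]
        s=least_squares(lambda p:(proj("side",T([p[0],p[1],p0[2]],L))-obs[idx]).ravel(),p0[:2]);print(nm,s.x.round(4),loc(s.x),s.fun.round(2))
go(.0,cv([(300,466),(408,473),(305,318),(420,322)],270,240,7),[.5,.25,-.125])
go(.1053,cv([(180,492),(340,475),(165,260),(325,240)],290,140,14),[.52,-.1,.17])
go(.0462,cv([(218,388),(308,378),(208,252),(300,242)],275,145,8),[.52,-.1,.17])
```

```text
bottom [0.5035 0.2516] [ 41.81517447 349.63145699] [-0.04 -0.2   0.04  0.2 ]
both [0.504  0.2538] [ 42.75463095 351.71368487] [-0.26  0.61 -0.14  1.01  0.73 -1.22 -0.33 -0.5 ]
bottom [ 0.5237 -0.1044] [-0.03684088 -4.51002099] [-0.55  0.1   0.55 -0.12]
both [ 0.5214 -0.1023] [-2.02249846 -2.00761792] [ 0.37  0.54  1.49  0.32 -1.44 -0.52 -0.44 -0.46]
bottom [ 0.525  -0.1016] [ 1.65024925 -1.90881601] [-0.47  0.09  0.47 -0.11]
both [ 0.5226 -0.101 ] [-0.52890353 -0.88968544] [ 0.39  0.22  1.33  0.02 -1.16 -0.08 -0.58 -0.21]
```

```bash
python3 go.py .5232 -.1001 .026 10
```

```text
t 9.5 tcp [ 0.5239 -0.0995  0.0557] yawY 10.14 tilt [-5.e-04  8.e-04 -1.e+00] F [-0.18 -0.17 -1.59] tau [-0.029 -0.025 -0.017] w 0.0334
shift now-frame cm [-0.041 -0.084  2.975]
turn 0.14
shift after turn [-0.041 -0.084  2.975]
```

send_rows --pt "-0.05 -0.08 0 0.1" --pt "0 0 0.3 0" --pt "0 0 0.5 0" --pt "0 0 0.5 0" --pt "0 0 0.5 0" --pt "0 0 0.4 0" --pt "0 0 0.3 0" --pt "0 0 0.3 0" --pt "0 0 0.1 0" --pt "0 0 0 0"

```text
time: 10.5
tcp_pos: [0.5228, -0.1, 0.0261]
ee_rot: [-2.018, -2.407, 0.0]
wrist_force: [0.6, -0.7, -2.0]
gripper_width: 0.0333
```

```bash
python3 - <<'E'
from sil import *
for n in("side",): cv2.imwrite(f"pics/{n}6.png",grab_frame(n))
s=cv2.imread("pics/side6.png")
crop(s,285,165,45,50,12,"pics/s6.png")
E
python3 go.py .5231 -.1001 .0215 10
```

```text
t 10.55 tcp [ 0.5228 -0.1     0.0262] yawY 10.05 tilt [ 0.e+00 -2.e-04 -1.e+00] F [ 0.39 -0.77 -0.82] tau [-0.23  -0.031  0.004] w 0.0333
shift now-frame cm [-0.015  0.024  0.471]
turn 0.05
shift after turn [-0.015  0.024  0.471]
```

View pics/s6.png

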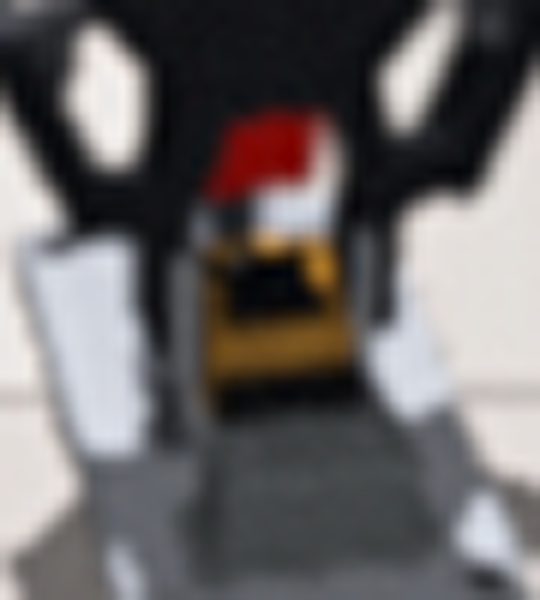

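The red bar's outline in the gripper window looks skewed. I'll compare it with the first picture, in case it was pushed.

Run:
```python
from sil import *
o=[]
for k in(0,5,6):
    s=cv2.imread(f"pics/side{k}.png"); o.append(cv2.resize(s[168:198,292:318],None,fx=10,fy=10,interpolation=cv2.INTER_NEAREST))
cv2.imwrite("pics/cmp.png",np.hstack(o))
```

```text
(no output)
```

View pics/cmp.png

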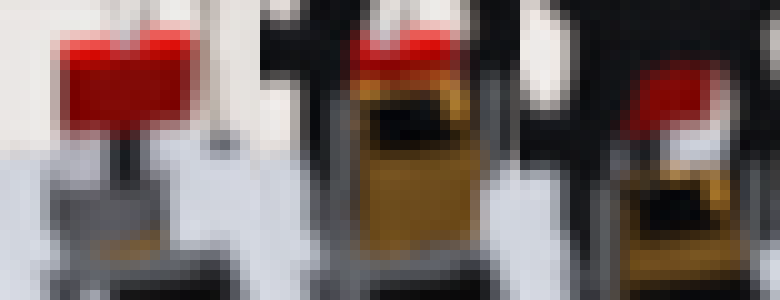

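The bar may have turned by a few hundredths of a radian at most, and it still reads open. Forces are about 1 N. I'll lower the last 4.7 mm gently.

send_rows --pt "0 0 0.1 0" --pt "0 0 0.1 0" --pt "0 0 0.1 0" --pt "0 0 0.05 0" --pt "0 0 0.05 0" --pt "0 0 0 0" --pt "0 0 0 0" --pt "0 0 0 0" --pt "0 0 0 0" --pt "0 0 0 0"

```text
time: 11.55
tcp_pos: [0.5229, -0.1, 0.0223]
ee_rot: [2.018, 2.407, 0.0]
wrist_force: [1.4, -1.4, -1.9]
gripper_width: 0.0334
```

```bash
python3 go.py .5231 -.1001 .0215 10
```

```text
t 11.55 tcp [ 0.5229 -0.1     0.0223] yawY 10.04 tilt [-0.  0. -1.] F [ 1.38 -1.44 -1.89] tau [-0.2   -0.18  -0.029] w 0.0334
shift now-frame cm [-0.013  0.015  0.079]
turn 0.04
shift after turn [-0.013  0.015  0.079]
```

send_rows --pt "0 0 0.05 0" --pt "0 0 0.03 0" --pt "0 0 0.02 0" --pt "0 0 0 0" --pt "0 0 0 0" --pt "0 0 0 0" --pt "0 0 0 0" --pt "0 0 0 0" --pt "0 0 0 0" --pt "0 0 0 0"

```text
time: 12.55
tcp_pos: [0.5229, -0.1, 0.0215]
ee_rot: [2.018, 2.407, -0.0]
wrist_force: [-1.3, -0.0, 5.9]
gripper_width: 0.0332
```

```bash
python3 go.py .5231 -.1001 .0215 10
```

```text
t 12.55 tcp [ 0.5229 -0.1     0.0215] yawY 10.05 tilt [-1.e-04  1.e-04 -1.e+00] F [-1.27 -0.    5.9 ] tau [-0.159  0.215 -0.018] w 0.0332
shift now-frame cm [-0.016  0.016  0.004]
turn 0.05
shift after turn [-0.016  0.016  0.004]
```

There is 6 N of upward contact exactly at the expected height, so the block is seated on the bed. I'll release partway, then lift.

send_rows --pt "0 0 0 0" --pt "0 0 0 0" --pt "0 0 0 0" --pt "0 0 0 0" --pt "0 0 0 0" --pt "0 0 -0.3 0" --pt "0 0 -0.7 0" --pt "0 0 -1 0" --pt "0 0 -1.5 0" --pt "0 0 -1.5 0" --hand 0.35

```text
time: 13.55
tcp_pos: [0.523, -0.1, 0.0726]
ee_rot: [2.018, 2.407, 0.0]
wrist_force: [0.2, -0.7, -0.1]
gripper_width: 0.0554
```

send_rows --pt "0 0 -2 0" --pt "0 0 -2 0" --pt "0 0 -2 0" --pt "0 0 -2 0" --pt "0 0 -2 0" --pt "3 0 -1 0" --pt "4 0 -1 0" --pt "4 0 0 0" --pt "4 0 0 0" --pt "3 0 0 0" --hand 0.2

```text
time: 14.55
tcp_pos: [0.4908, 0.0793, 0.1926]
ee_rot: [2.017, 2.407, 0.002]
wrist_force: [0.5, 0.4, -0.6]
gripper_width: 0.0684
```

```bash
python3 - <<'E'
from sil import *
for n in("top","side"): cv2.imwrite(f"pics/{n}7.png",grab_frame(n))
t=cv2.imread("pics/top7.png");s=cv2.imread("pics/side7.png")
crop(t,285,190,80,60,9,"pics/t7.png");crop(s,275,160,65,70,8,"pics/s7.png")
E
python3 go.py
```

```text
t 14.65 tcp [0.4904 0.0806 0.1925] yawY 10.27 tilt [ 0.001   0.0011 -1.    ] F [ 0.05  0.61 -0.15] tau [-0.024  0.001  0.025] w 0.068
```

View pics/t7.png

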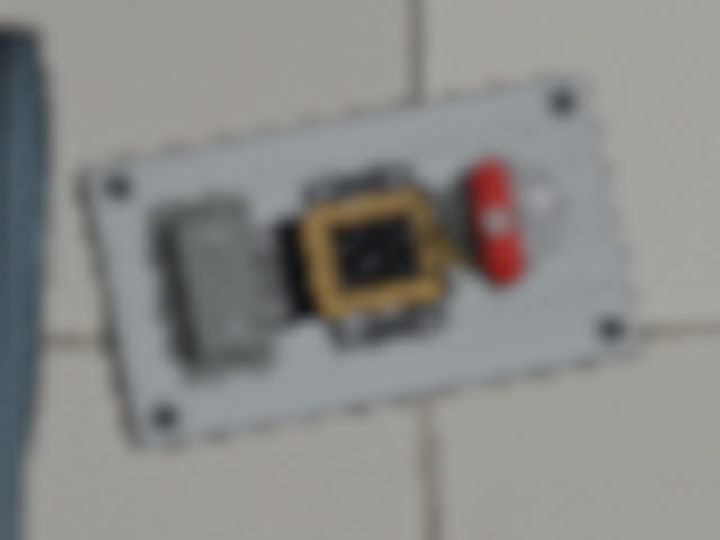

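View pics/s7.png

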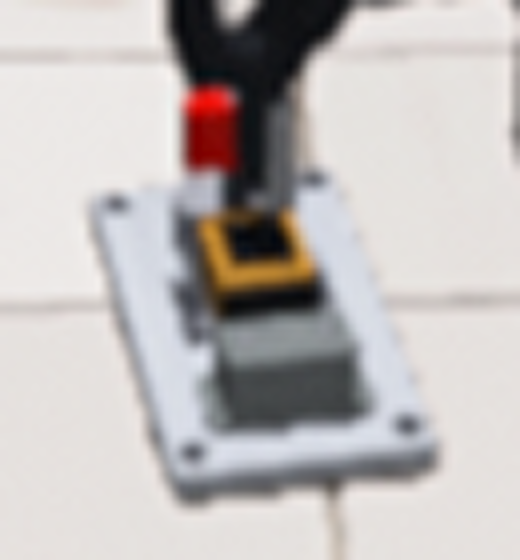

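The block sits between the rails with the knob still open: the bar looks the same as in the first picture, from (488,162) to (512,280) in the crop. Next is the knob, with its axis at about (0.5284, -0.1305). I'll turn the tool so the jaws close along the bed's y axis.

send_rows --pt "0 0 0 8.5" --pt "0 0 0 8.5" --pt "0 0 0 8.5" --pt "0 0 0 8.5" --pt "0 0 0 8.5" --pt "0 0 0 8.5" --pt "0 0 0 8.5" --pt "0 0 0 8.5" --pt "0 0 0 8.5" --pt "0 0 0 8.5" --hand 0.5

```text
time: 15.65
tcp_pos: [0.4918, 0.0763, 0.1921]
ee_rot: [3.115, 0.401, 0.002]
wrist_force: [0.1, -0.8, 0.0]
gripper_width: 0.0428
```

```bash
python3 go.py .5284 -.1305 .12 -80;  python3 - <<'E'
from fit import *
a=np.radians(10)
def loc(P,b):
    d=np.array(P[:2])-b;return np.array([d[0]*np.cos(a)+d[1]*np.sin(a),-d[0]*np.sin(a)+d[1]*np.cos(a)])*1e3
# red bar in top0: mask of red, PCA
im=cv2.imread("pics/top7.png")[190:250,285:365];b=cv2.resize(im,None,fx=9,fy=9,interpolation=cv2.INTER_CUBIC)
h=cv2.cvtColor(b,cv2.COLOR_BGR2HSV);m=(cv2.inRange(h,(0,110,60),(8,255,255))|cv2.inRange(h,(172,110,60),(180,255,255)))
c=max(cv2.findContours(m,0,2)[0],key=cv2.contourArea);r=cv2.minAreaRect(c);q=cv2.boxPoints(r);print(r)
q=cv(q,285,190,9);w=np.array([ray("top",x,.08)[:2] for x in q]);print(w.round(4),[loc(x,(.5251,-.0996)).round(1) for x in w],loc(w.mean(0),(.5251,-.0996)))
e=[w[1]-w[0],w[2]-w[1]];
for v in e: print(np.linalg.norm(v),np.degrees(np.arctan2(v[1],v[0])))
E
```

```text
t 15.65 tcp [0.4918 0.0763 0.1921] yawY -75.34 tilt [ 9.e-04  7.e-04 -1.e+00] F [ 0.06 -0.76  0.  ] tau [-0.026 -0.024 -0.026] w 0.0428
shift now-frame cm [-1.704 20.929  7.225]
turn 4.66
shift after turn [2.0000e-03 2.0998e+01 7.2250e+00]
((490.96392822265625, 224.07647705078125), (118.30403900146484, 44.76974105834961), 79.24903106689453)
[[ 0.5464 -0.1224]
 [ 0.5487 -0.1358]
 [ 0.5134 -0.1413]
 [ 0.5111 -0.128 ]] [array([ 17. , -26.1]), array([ 17. , -39.7]), array([-18.7, -39.1]), array([-18.7, -25.5])] [ -0.84332583 -32.61745437]
0.013588356459127331 -80.24239071977702
0.035735108132859 -171.0199341500079
```

send_rows --pt "0 0 0 5.6" --pt "0 2 0 0" --pt "0 3 0 0" --pt "0 3.5 0 0" --pt "0 3.5 1 0" --pt "0 3.5 1.5 0" --pt "0 3 1.5 0" --pt "0 1.7 1.5 0" --pt "0 0.7 1.2 0" --pt "0 0.1 0.5 0"

```text
time: 16.65
tcp_pos: [0.5252, -0.13, 0.1179]
ee_rot: [-3.13, -0.257, 0.003]
wrist_force: [-0.8, 0.3, -0.1]
gripper_width: 0.0427
```

```bash
python3 - <<'E'
from sil import *
for n in("side",): cv2.imwrite(f"pics/{n}8.png",grab_frame(n))
s=cv2.imread("pics/side8.png")
crop(s,265,130,80,85,7,"pics/s8.png")
E
python3 go.py .5284 -.1305 .05 -81
```

```text
t 16.7 tcp [ 0.525  -0.1293  0.1177] yawY -80.58 tilt [-0.0023 -0.002  -1.    ] F [-0.08  0.03 -0.68] tau [-0.002  0.013 -0.029] w 0.0427
shift now-frame cm [0.332 0.189 6.77 ]
turn 0.42
shift after turn [0.334 0.186 6.77 ]
```

View pics/s8.png

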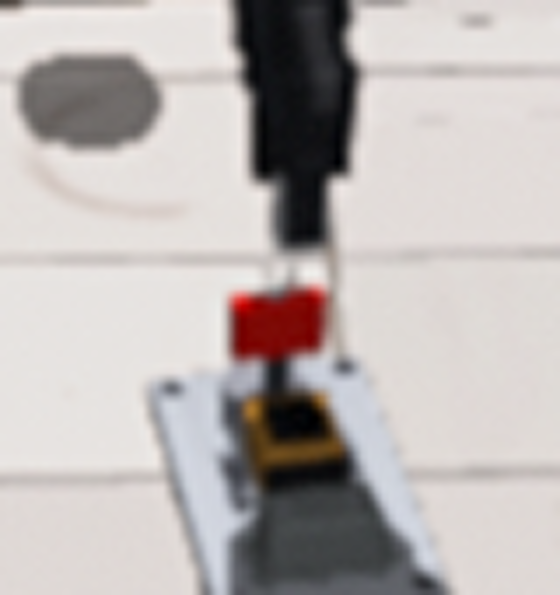

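The fingers are above the bar in the side view, with the tips at about (300,245) in the crop and the bar below. I'll shift 3.3 mm and 1.9 mm, then go down.

send_rows --pt "0.33 0.17 0.3 0.3" --pt "0 0 0.8 0" --pt "0 0 1 0" --pt "0 0 1 0" --pt "0 0 1 0" --pt "0 0 1 0" --pt "0 0 1 0" --pt "0 0 0.5 0" --pt "0 0 0.1 0" --pt "0 0 0 0"

```text
time: 17.7
tcp_pos: [0.5296, -0.1311, 0.0522]
ee_rot: [-3.132, -0.25, 0.0]
wrist_force: [-1.0, 0.8, -1.3]
gripper_width: 0.0427
```

```bash
python3 go.py .5284 -.1305 .05 -81
```

```text
t 17.7 tcp [ 0.5296 -0.1311  0.0522] yawY -80.86 tilt [-1.e-04 -1.e-04 -1.e+00] F [-1.    0.83 -1.27] tau [-0.034  0.022  0.041] w 0.0427
shift now-frame cm [-0.104 -0.078  0.22 ]
turn 0.14
shift after turn [-0.105 -0.077  0.22 ]
```

Centre it and close gently with 30 N.

send_rows --pt "-0.1 -0.08 0.2 0" --pt "0 0 0 0" --pt "0 0 0 0" --pt "0 0 0 0" --pt "0 0 0 0" --pt "0 0 0 0" --pt "0 0 0 0" --pt "0 0 0 0" --pt "0 0 0 0" --pt "0 0 0 0" --hand 1 --grip_force 40

```text
time: 18.7
tcp_pos: [0.5289, -0.1332, 0.0508]
ee_rot: [3.127, 0.25, 0.002]
wrist_force: [-0.1, -9.0, -2.8]
gripper_width: 0.0112
```

```bash
python3 go.py .5284 -.1305 .05 -81
```

```text
t 18.7 tcp [ 0.5289 -0.1332  0.0508] yawY -80.85 tilt [ 7.0e-04  4.3e-03 -1.0e+00] F [-0.15 -9.02 -2.83] tau [-1.271  0.11  -0.015] w 0.0112
shift now-frame cm [-0.006 -0.276  0.076]
turn 0.15
shift after turn [-0.007 -0.276  0.076]
```

Run:
```python
from sil import *
im=cv2.imread("pics/top7.png");H,m=obshull(im,(316,206,21,22))
x,r=fit("top",H,.012,[.525,-.1,.175]);a=np.radians(10)
d=x[:2]-[.5251,-.0996];print(H.min(0),H.max(0),x,r,d[0]*np.cos(a)+d[1]*np.sin(a),-d[0]*np.sin(a)+d[1]*np.cos(a))
cv2.imwrite("pics/m7.png",m)
```

```text
[317.4375 210.8125] [335.5625 224.6875] [ 0.52540765 -0.10138315  0.2132788  -0.01924966] 0.497555301767679 -6.6663814949352584e-06 -0.0018094803015783212
```

send_rows --pt "0 0.1 0 0" --pt "0 0.1 0 0" --pt "0 0.1 0 0" --pt "0 0 0 0" --pt "0 0 0 0" --pt "0 0 0 0" --pt "0 0 0 0" --pt "0 0 0 0" --pt "0 0 0 0" --pt "0 0 0 0"

```text
time: 19.7
tcp_pos: [0.5289, -0.1334, 0.0507]
ee_rot: [3.131, 0.251, 0.0]
wrist_force: [-2.0, -1.1, 5.8]
gripper_width: 0.011
```

```bash
python3 go.py .5289 -.1335 .05 -81
```

```text
t 19.7 tcp [ 0.5289 -0.1334  0.0507] yawY -80.84 tilt [ 1.e-04  3.e-04 -1.e+00] F [-1.99 -1.1   5.85] tau [-0.004  0.417  0.002] w 0.011
shift now-frame cm [-0.003  0.012  0.068]
turn 0.16
shift after turn [-0.002  0.013  0.068]
```

Lateral force is now near zero, so the knob's true axis is at about (0.529, -0.1334) and the tool is on it. I'll start turning counter-clockwise (negative about the tool's z) in the free range.

send_rows --pt "0 0 0 -2" --pt "0 0 0 -3" --pt "0 0 0 -3" --pt "0 0 0 -3" --pt "0 0 0 -3" --pt "0 0 0 -3" --pt "0 0 0 -3" --pt "0 0 0 -3" --pt "0 0 0 -2" --pt "0 0 0 0"

```text
time: 20.7
tcp_pos: [0.5289, -0.1334, 0.0507]
ee_rot: [3.002, 0.924, 0.0]
wrist_force: [-2.5, -2.5, 5.5]
gripper_width: 0.0115
```

```bash
python3 go.py .5289 -.1334 .05 -81
```

```text
t 20.7 tcp [ 0.5289 -0.1334  0.0507] yawY -55.78 tilt [-1.e-04  4.e-04 -1.e+00] F [-2.53 -2.53  5.5 ] tau [-0.09  0.46  0.06] w 0.0115
shift now-frame cm [ 0.001 -0.001  0.07 ]
turn 25.22
shift after turn [ 0.001 -0.002  0.07 ]
```

send_rows --pt "0 0 0 -1" --pt "0 0 0 -1" --pt "0 0 0 -1" --pt "0 0 0 -1" --pt "0 0 0 -1" --pt "0 0 0 -1" --pt "0 0 0 -1" --pt "0 0 0 -1" --pt "0 0 0 0" --pt "0 0 0 0"

```text
time: 21.7
tcp_pos: [0.5289, -0.1334, 0.0507]
ee_rot: [2.931, 1.13, -0.0]
wrist_force: [-3.3, -1.9, 5.3]
gripper_width: 0.0116
```

```bash
python3 go.py
```

```text
t 21.7 tcp [ 0.5289 -0.1334  0.0507] yawY -47.83 tilt [-2.e-04  4.e-04 -1.e+00] F [-3.26 -1.91  5.26] tau [-0.123  0.541  0.037] w 0.0116
```

send_rows --pt "0 0 0 -1" --pt "0 0 0 -1" --pt "0 0 0 -1" --pt "0 0 0 -1" --pt "0 0 0 0" --pt "0 0 0 0" --pt "0 0 0 0" --pt "0 0 0 0" --pt "0 0 0 0" --pt "0 0 0 0"

```text
time: 22.7
tcp_pos: [0.5289, -0.1335, 0.0507]
ee_rot: [2.89, 1.232, -0.0]
wrist_force: [-2.4, -2.2, 6.3]
gripper_width: 0.0116
```

```bash
python3 go.py
```

```text
t 22.7 tcp [ 0.5289 -0.1335  0.0507] yawY -43.83 tilt [-3.e-04  4.e-04 -1.e+00] F [-2.39 -2.23  6.26] tau [-0.13   0.455  0.031] w 0.0116
```

send_rows --pt "0 0 0 -1" --pt "0 0 0 -1" --pt "0 0 0 -1" --pt "0 0 0 -1" --pt "0 0 0 0" --pt "0 0 0 0" --pt "0 0 0 0" --pt "0 0 0 0" --pt "0 0 0 0" --pt "0 0 0 0"

```text
time: 23.7
tcp_pos: [0.5289, -0.1335, 0.0507]
ee_rot: [2.845, 1.332, -0.0]
wrist_force: [-3.0, -2.0, 5.6]
gripper_width: 0.0114
```

```bash
python3 go.py
```

```text
t 23.7 tcp [ 0.5289 -0.1335  0.0507] yawY -39.83 tilt [-3.e-04  4.e-04 -1.e+00] F [-2.98 -2.04  5.61] tau [-0.117  0.529  0.024] w 0.0114
```

send_rows --pt "0 0 0 -1" --pt "0 0 0 -1" --pt "0 0 0 -1" --pt "0 0 0 -1" --pt "0 0 0 0" --pt "0 0 0 0" --pt "0 0 0 0" --pt "0 0 0 0" --pt "0 0 0 0" --pt "0 0 0 0"

```text
time: 24.7
tcp_pos: [0.5289, -0.1335, 0.0507]
ee_rot: [2.797, 1.43, -0.0]
wrist_force: [-0.9, -1.4, 5.3]
gripper_width: 0.0111
```

```bash
python3 go.py
```

```text
t 24.7 tcp [ 0.5289 -0.1335  0.0507] yawY -35.83 tilt [-3.e-04  4.e-04 -1.e+00] F [-0.91 -1.4   5.31] tau [-0.089  0.521  0.011] w 0.0111
```

Run:
```python
from sil import *
o=[]
cv2.imwrite(f"pics/side9.png",grab_frame("side"));cv2.imwrite(f"pics/top9.png",grab_frame("top"))
s=cv2.imread("pics/side9.png");t=cv2.imread("pics/top9.png")
crop(s,275,145,65,75,8,"pics/s9.png")
crop(t,270,170,110,90,7,"pics/t9.png")
```

```text
(no output)
```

View pics/s9.png

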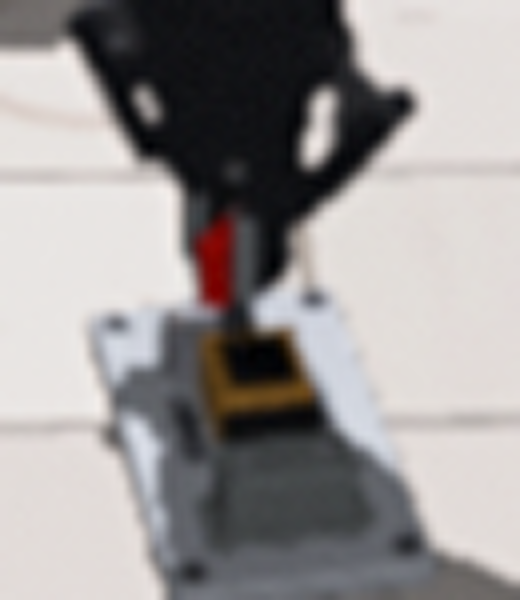

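View pics/t9.png

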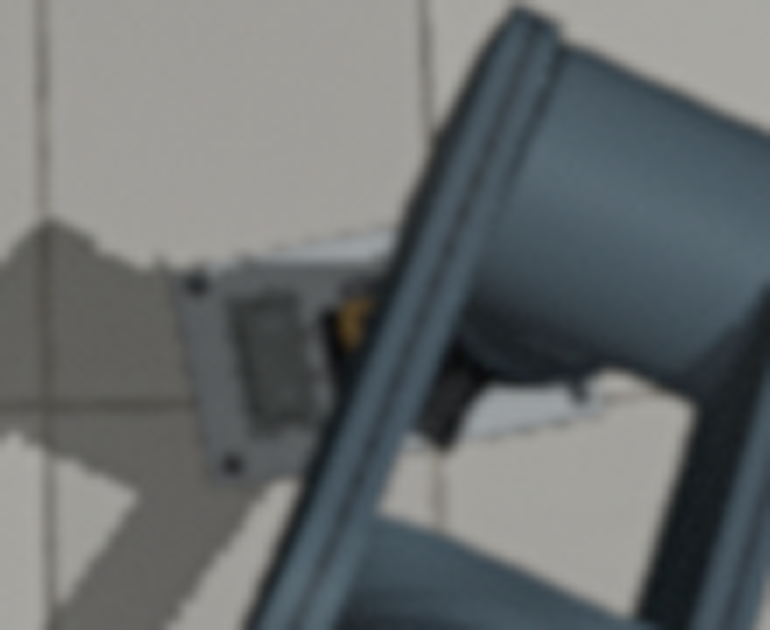

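The side view shows the bar turned with the fingers, so the grip holds. The angle is about 0.77 rad with no squeeze yet, so I'll continue in equal 4° steps.

send_rows --pt "0 0 0 -1" --pt "0 0 0 -1" --pt "0 0 0 -1" --pt "0 0 0 -1" --pt "0 0 0 0" --pt "0 0 0 0" --pt "0 0 0 0" --pt "0 0 0 0" --pt "0 0 0 0" --pt "0 0 0 0"

```text
time: 25.8
tcp_pos: [0.5289, -0.1335, 0.0507]
ee_rot: [2.745, 1.527, -0.0]
wrist_force: [-1.4, -1.8, 5.8]
gripper_width: 0.0115
```

```bash
python3 go.py
```

```text
t 25.8 tcp [ 0.5289 -0.1335  0.0507] yawY -31.83 tilt [-4.e-04  4.e-04 -1.e+00] F [-1.42 -1.76  5.82] tau [-0.152  0.53   0.039] w 0.0115
```

send_rows --pt "0 0 0 -1" --pt "0 0 0 -1" --pt "0 0 0 -1" --pt "0 0 0 -1" --pt "0 0 0 0" --pt "0 0 0 0" --pt "0 0 0 0" --pt "0 0 0 0" --pt "0 0 0 0" --pt "0 0 0 0"

```text
time: 26.8
tcp_pos: [0.5289, -0.1335, 0.0507]
ee_rot: [2.69, 1.621, -0.0]
wrist_force: [-1.6, -2.2, 6.4]
gripper_width: 0.011
```

```bash
python3 go.py
```

```text
t 26.8 tcp [ 0.5289 -0.1335  0.0507] yawY -27.85 tilt [-4.e-04  4.e-04 -1.e+00] F [-1.63 -2.16  6.43] tau [-0.221  0.622 -0.134] w 0.011
```

The torque jumped from 0.04 to -0.13, so contact has probably started. I'll go to 2° steps.

send_rows --pt "0 0 0 -0.5" --pt "0 0 0 -0.5" --pt "0 0 0 -0.5" --pt "0 0 0 -0.5" --pt "0 0 0 0" --pt "0 0 0 0" --pt "0 0 0 0" --pt "0 0 0 0" --pt "0 0 0 0" --pt "0 0 0 0"

```text
time: 27.8
tcp_pos: [0.529, -0.1336, 0.0507]
ee_rot: [2.662, 1.667, 0.0]
wrist_force: [-1.4, -3.1, 5.5]
gripper_width: 0.0112
```

```bash
python3 go.py
```

```text
t 27.8 tcp [ 0.529  -0.1336  0.0507] yawY -25.87 tilt [-3.e-04  5.e-04 -1.e+00] F [-1.37 -3.13  5.54] tau [-0.208  0.555 -0.304] w 0.0112
```

send_rows --pt "0 0 0 -0.5" --pt "0 0 0 -0.5" --pt "0 0 0 -0.5" --pt "0 0 0 -0.5" --pt "0 0 0 0" --pt "0 0 0 0" --pt "0 0 0 0" --pt "0 0 0 0" --pt "0 0 0 0" --pt "0 0 0 0"

```text
time: 28.8
tcp_pos: [0.529, -0.1336, 0.0507]
ee_rot: [2.633, 1.713, 0.0]
wrist_force: [-2.8, -2.0, 5.3]
gripper_width: 0.0111
```

```bash
python3 go.py
```

```text
t 28.8 tcp [ 0.529  -0.1336  0.0507] yawY -23.89 tilt [-3.e-04  5.e-04 -1.e+00] F [-2.76 -2.02  5.33] tau [-0.176  0.568 -0.371] w 0.0111
```

send_rows --pt "0 0 0 -0.15" --pt "0 0 0 -0.15" --pt "0 0 0 -0.15" --pt "0 0 0 -0.15" --pt "0 0 0 -0.15" --pt "0 0 0 -0.15" --pt "0 0 0 -0.15" --pt "0 0 0 -0.15" --pt "0 0 0 -0.15" --pt "0 0 0 -0.15"

```text
time: 29.8
tcp_pos: [0.529, -0.1336, 0.0507]
ee_rot: [2.61, 1.747, 0.0]
wrist_force: [-1.6, -2.5, 4.9]
gripper_width: 0.0108
```

```bash
python3 go.py; python3 -c "
from h import *
print(get_state()['joint_velocities'].round(4), get_state()['effort'].round(3))"
```

```text
t 29.8 tcp [ 0.529  -0.1336  0.0507] yawY -22.4 tilt [-2.e-04  6.e-04 -1.e+00] F [-1.59 -2.48  4.92] tau [-0.218  0.544 -0.541] w 0.0108
[ 0.0016  0.0017  0.0013  0.002  -0.0013 -0.0274] [  2.086 -45.595 -21.31    0.514  -0.484  -0.489]
```

The moving reading is -0.54, higher than the angle suggests. Before adding more, I'll hold still for one call and read again.

send_rows --pt "0 0 0 0" --pt "0 0 0 0" --pt "0 0 0 0" --pt "0 0 0 0" --pt "0 0 0 0" --pt "0 0 0 0" --pt "0 0 0 0" --pt "0 0 0 0" --pt "0 0 0 0" --pt "0 0 0 0"

```text
time: 30.8
tcp_pos: [0.529, -0.1336, 0.0507]
ee_rot: [2.61, 1.747, 0.0]
wrist_force: [-0.7, -2.1, 5.6]
gripper_width: 0.011
```

```bash
python3 go.py; python3 -c "
from h import *
for i in range(4):
  s=get_state(); print(s['torque'].round(3),s['effort'][5].round(3)); 
  if i<3: grab_frame('side')"; python3 go.py
```

```text
t 30.8 tcp [ 0.529  -0.1336  0.0507] yawY -22.4 tilt [-3.e-04  6.e-04 -1.e+00] F [-0.71 -2.15  5.56] tau [-0.31   0.544 -0.477] w 0.011
[-0.31   0.544 -0.477] -0.485
[-0.246  0.579 -0.508] -0.485
[-0.289  0.486 -0.489] -0.485
[-0.257  0.523 -0.469] -0.485
t 30.95 tcp [ 0.529  -0.1336  0.0507] yawY -22.4 tilt [-2.e-04  6.e-04 -1.e+00] F [-2.6  -3.13  5.45] tau [-0.257  0.523 -0.469] w 0.0113
```

Joint 6 effort (-0.485) is a clean reading of the torque. To separate friction from squeeze, I'll back off slightly and read the other side of the friction band.

send_rows --pt "0 0 0 0.1" --pt "0 0 0 0.1" --pt "0 0 0 0.1" --pt "0 0 0 0.1" --pt "0 0 0 0.1" --pt "0 0 0 0.1" --pt "0 0 0 0.1" --pt "0 0 0 0.1" --pt "0 0 0 0.1" --pt "0 0 0 0.1"

```text
time: 31.95
tcp_pos: [0.529, -0.1336, 0.0507]
ee_rot: [2.625, 1.725, -0.0]
wrist_force: [-1.8, -3.3, 5.5]
gripper_width: 0.0114
```

```bash
sed -i 's/^if len(sys.argv)>3/print("eff6",round(float(s["effort"][5]),4),"j6",round(float(np.degrees(s["joint_pos"][5])),3))\nif len(sys.argv)>3/' go.py; python3 go.py
```

```text
t 31.95 tcp [ 0.529  -0.1336  0.0507] yawY -23.36 tilt [-4.e-04  5.e-04 -1.e+00] F [-1.85 -3.3   5.49] tau [-0.196  0.48  -0.16 ] w 0.0114
eff6 -0.1657 j6 -2.501
```

send_rows --pt "0 0 0 0.1" --pt "0 0 0 0.1" --pt "0 0 0 0.1" --pt "0 0 0 0.1" --pt "0 0 0 0.1" --pt "0 0 0 0.1" --pt "0 0 0 0.1" --pt "0 0 0 0.1" --pt "0 0 0 0.1" --pt "0 0 0 0.1"

```text
time: 32.95
tcp_pos: [0.529, -0.1336, 0.0507]
ee_rot: [2.639, 1.703, -0.0]
wrist_force: [-1.2, -1.7, 5.2]
gripper_width: 0.0111
```

```bash
python3 go.py
```

```text
t 32.95 tcp [ 0.529  -0.1336  0.0507] yawY -24.35 tilt [-4.e-04  6.e-04 -1.e+00] F [-1.16 -1.67  5.22] tau [-0.202  0.55  -0.152] w 0.0111
eff6 -0.12 j6 -1.505
```

The torque and the angle estimates disagree: about 17 N against 10–12 N. There is plenty of time, so I'll back off into the free range, then re-approach at a slow constant rate. Reading joint 6 effort while moving keeps friction constant.

send_rows --pt "0 0 0 1" --pt "0 0 0 2" --pt "0 0 0 2" --pt "0 0 0 2" --pt "0 0 0 2" --pt "0 0 0 2" --pt "0 0 0 2" --pt "0 0 0 2" --pt "0 0 0 1" --pt "0 0 0 0.5"

```text
time: 33.95
tcp_pos: [0.5289, -0.1334, 0.0507]
ee_rot: [2.856, 1.306, -0.0]
wrist_force: [-1.6, -1.3, 6.1]
gripper_width: 0.0116
```

```bash
python3 go.py
```

```text
t 33.95 tcp [ 0.5289 -0.1334  0.0507] yawY -40.84 tilt [-4.e-04  4.e-04 -1.e+00] F [-1.61 -1.3   6.11] tau [-0.068  0.507  0.132] w 0.0116
eff6 0.1259 j6 15.003
```

send_rows --pt "0 0 0 -0.2" --pt "0 0 0 -0.2" --pt "0 0 0 -0.2" --pt "0 0 0 -0.2" --pt "0 0 0 -0.2" --pt "0 0 0 -0.2" --pt "0 0 0 -0.2" --pt "0 0 0 -0.2" --pt "0 0 0 -0.2" --pt "0 0 0 -0.2"

```text
time: 34.95
tcp_pos: [0.5289, -0.1335, 0.0507]
ee_rot: [2.833, 1.356, -0.0]
wrist_force: [-2.4, -1.9, 6.1]
gripper_width: 0.0113
```

```bash
python3 go.py
```

```text
t 34.95 tcp [ 0.5289 -0.1335  0.0507] yawY -38.84 tilt [-2.e-04  4.e-04 -1.e+00] F [-2.36 -1.86  6.06] tau [-0.113  0.486 -0.129] w 0.0113
eff6 -0.1045 j6 12.988
```

send_rows --pt "0 0 0 -0.2" --pt "0 0 0 -0.2" --pt "0 0 0 -0.2" --pt "0 0 0 -0.2" --pt "0 0 0 -0.2" --pt "0 0 0 -0.2" --pt "0 0 0 -0.2" --pt "0 0 0 -0.2" --pt "0 0 0 -0.2" --pt "0 0 0 -0.2"

```text
time: 35.95
tcp_pos: [0.5289, -0.1335, 0.0507]
ee_rot: [2.809, 1.405, -0.0]
wrist_force: [-3.2, -2.6, 5.3]
gripper_width: 0.0113
```

```bash
python3 go.py
```

```text
t 35.95 tcp [ 0.5289 -0.1335  0.0507] yawY -36.85 tilt [-2.e-04  4.e-04 -1.e+00] F [-3.16 -2.59  5.32] tau [-0.188  0.488 -0.133] w 0.0113
eff6 -0.1044 j6 10.988
```

Free moving effort is a steady -0.104. I'll continue the steady approach.

send_rows --pt "0 0 0 -0.2" --pt "0 0 0 -0.2" --pt "0 0 0 -0.2" --pt "0 0 0 -0.2" --pt "0 0 0 -0.2" --pt "0 0 0 -0.2" --pt "0 0 0 -0.2" --pt "0 0 0 -0.2" --pt "0 0 0 -0.2" --pt "0 0 0 -0.2"

```text
time: 36.95
tcp_pos: [0.5289, -0.1335, 0.0507]
ee_rot: [2.784, 1.454, -0.0]
wrist_force: [-1.4, -1.9, 5.5]
gripper_width: 0.0116
```

```bash
python3 go.py
```

```text
t 36.95 tcp [ 0.5289 -0.1335  0.0507] yawY -34.84 tilt [-3.e-04  4.e-04 -1.e+00] F [-1.44 -1.93  5.48] tau [-0.151  0.492 -0.174] w 0.0116
eff6 -0.1045 j6 8.988
```

send_rows --pt "0 0 0 -0.2" --pt "0 0 0 -0.2" --pt "0 0 0 -0.2" --pt "0 0 0 -0.2" --pt "0 0 0 -0.2" --pt "0 0 0 -0.2" --pt "0 0 0 -0.2" --pt "0 0 0 -0.2" --pt "0 0 0 -0.2" --pt "0 0 0 -0.2"

```text
time: 37.95
tcp_pos: [0.5289, -0.1335, 0.0507]
ee_rot: [2.758, 1.503, -0.0]
wrist_force: [-1.4, -1.5, 5.1]
gripper_width: 0.0115
```

```bash
python3 go.py
```

```text
t 37.95 tcp [ 0.5289 -0.1335  0.0507] yawY -32.84 tilt [-3.e-04  3.e-04 -1.e+00] F [-1.45 -1.5   5.07] tau [-0.121  0.504 -0.188] w 0.0115
eff6 -0.1045 j6 6.986
```

send_rows --pt "0 0 0 -0.2" --pt "0 0 0 -0.2" --pt "0 0 0 -0.2" --pt "0 0 0 -0.2" --pt "0 0 0 -0.2" --pt "0 0 0 -0.2" --pt "0 0 0 -0.2" --pt "0 0 0 -0.2" --pt "0 0 0 -0.2" --pt "0 0 0 -0.2"

```text
time: 38.95
tcp_pos: [0.5289, -0.1335, 0.0507]
ee_rot: [2.732, 1.55, -0.0]
wrist_force: [-1.6, -1.1, 5.4]
gripper_width: 0.0113
```

```bash
python3 go.py
```

```text
t 38.95 tcp [ 0.5289 -0.1335  0.0507] yawY -30.85 tilt [-3.e-04  3.e-04 -1.e+00] F [-1.59 -1.05  5.41] tau [-0.205  0.595 -0.147] w 0.0113
eff6 -0.1045 j6 4.988
```

send_rows --pt "0 0 0 -0.2" --pt "0 0 0 -0.2" --pt "0 0 0 -0.2" --pt "0 0 0 -0.2" --pt "0 0 0 -0.2" --pt "0 0 0 -0.2" --pt "0 0 0 -0.2" --pt "0 0 0 -0.2" --pt "0 0 0 -0.2" --pt "0 0 0 -0.2"

```text
time: 39.95
tcp_pos: [0.5289, -0.1335, 0.0507]
ee_rot: [2.705, 1.598, -0.0]
wrist_force: [-2.9, -2.8, 5.1]
gripper_width: 0.0111
```

```bash
python3 go.py
```

```text
t 39.95 tcp [ 0.5289 -0.1335  0.0507] yawY -28.86 tilt [-3.e-04  3.e-04 -1.e+00] F [-2.87 -2.79  5.07] tau [-0.153  0.577 -0.243] w 0.0111
eff6 -0.1834 j6 2.994
```

send_rows --pt "0 0 0 -0.2" --pt "0 0 0 -0.2" --pt "0 0 0 -0.2" --pt "0 0 0 -0.2" --pt "0 0 0 -0.2" --pt "0 0 0 -0.2" --pt "0 0 0 -0.2" --pt "0 0 0 -0.2" --pt "0 0 0 -0.2" --pt "0 0 0 -0.2"

```text
time: 40.95
tcp_pos: [0.529, -0.1335, 0.0507]
ee_rot: [2.676, 1.644, 0.0]
wrist_force: [-2.5, -1.9, 5.3]
gripper_width: 0.0114
```

```bash
python3 go.py
```

```text
t 40.95 tcp [ 0.529  -0.1335  0.0507] yawY -26.87 tilt [-3.e-04  4.e-04 -1.e+00] F [-2.5  -1.95  5.32] tau [-0.243  0.529 -0.388] w 0.0114
eff6 -0.2742 j6 1.005
```

send_rows --pt "0 0 0 -0.2" --pt "0 0 0 -0.2" --pt "0 0 0 -0.2" --pt "0 0 0 -0.2" --pt "0 0 0 -0.2" --pt "0 0 0 -0.2" --pt "0 0 0 -0.2" --pt "0 0 0 -0.2" --pt "0 0 0 -0.2" --pt "0 0 0 -0.2"

```text
time: 41.95
tcp_pos: [0.529, -0.1336, 0.0507]
ee_rot: [2.647, 1.69, 0.0]
wrist_force: [-2.8, -2.6, 5.1]
gripper_width: 0.0117
```

```bash
python3 go.py
```

```text
t 41.95 tcp [ 0.529  -0.1336  0.0507] yawY -24.88 tilt [-3.e-04  5.e-04 -1.e+00] F [-2.79 -2.61  5.06] tau [-0.219  0.587 -0.363] w 0.0117
eff6 -0.3615 j6 -0.989
```

The steady curve is clean: squeeze starts at yaw -30.6° (cam angle about 0.86 rad). The torque rises 0.22–0.26 N·m by -24.9°.

| Basis | Force at -24.9° |
|---|---|
| Torque | 10–12 N |
| Angle | 6–8.5 N |

Both together suggest about 9 N here. I'll go 3.4° further to allow for the 2–3 N of easing, staying well under 25 N by either measure.

send_rows --pt "0 0 0 -0.34" --pt "0 0 0 -0.34" --pt "0 0 0 -0.34" --pt "0 0 0 -0.34" --pt "0 0 0 -0.34" --pt "0 0 0 -0.34" --pt "0 0 0 -0.34" --pt "0 0 0 -0.34" --pt "0 0 0 -0.34" --pt "0 0 0 -0.34"

```text
time: 42.95
tcp_pos: [0.529, -0.1336, 0.0507]
ee_rot: [2.596, 1.768, 0.0]
wrist_force: [-1.1, -2.7, 5.0]
gripper_width: 0.0114
```

```bash
python3 go.py
```

```text
t 42.95 tcp [ 0.529  -0.1336  0.0507] yawY -21.48 tilt [-2.e-04  4.e-04 -1.e+00] F [-1.05 -2.71  4.99] tau [-0.207  0.577 -0.433] w 0.0114
eff6 -0.3332 j6 -4.393
```

The effort did not rise as expected: -0.33, where I expected about -0.51. I'll look before going on.

```bash
python3 - <<'E'
from sil import *
cv2.imwrite(f"pics/side10.png",grab_frame("side"))
for i in range(3):
    st=get_state();print(st['torque'].round(3),st['effort'][5].round(3));grab_frame("side")
s=cv2.imread("pics/side10.png");s9=cv2.imread("pics/side9.png")
a=[cv2.resize(q[150:220,280:335],None,fx=7,fy=7,interpolation=cv2.INTER_CUBIC) for q in(s9,s)]
cv2.imwrite("pics/s10.png",np.hstack(a))
E
python3 go.py
```

```text
[-0.209  0.59  -0.385] -0.391
[-0.246  0.503 -0.314] -0.421
[-0.246  0.611 -0.363] -0.382
t 43.15 tcp [ 0.529  -0.1336  0.0507] yawY -21.48 tilt [-3.e-04  6.e-04 -1.e+00] F [-2.29 -2.7   5.43] tau [-0.21   0.549 -0.394] w 0.0113
eff6 -0.3705 j6 -4.385
```

View pics/s10.png

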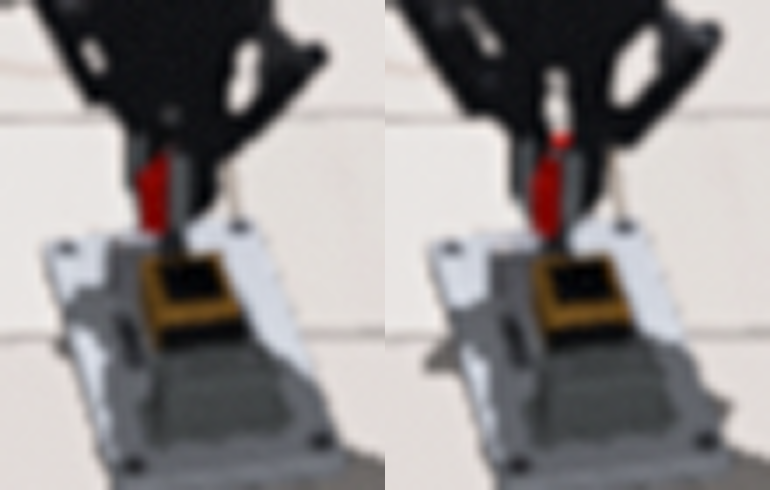

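The block has shifted slightly sideways, so the tangential stick that inflated the torque has slipped off. Both measures now agree: torque gives about 11 N and angle gives 8–11 N. I need roughly 14 N before letting go, so I'll add 2° and read.

send_rows --pt "0 0 0 -0.2" --pt "0 0 0 -0.2" --pt "0 0 0 -0.2" --pt "0 0 0 -0.2" --pt "0 0 0 -0.2" --pt "0 0 0 -0.2" --pt "0 0 0 -0.2" --pt "0 0 0 -0.2" --pt "0 0 0 -0.2" --pt "0 0 0 -0.2"

```text
time: 44.15
tcp_pos: [0.529, -0.1336, 0.0507]
ee_rot: [2.565, 1.813, 0.0]
wrist_force: [-2.5, -2.1, 4.7]
gripper_width: 0.0114
```

```bash
python3 go.py
python3 - <<'E'
from h import *
for i in range(3):
    grab_frame("side");st=get_state();print(st['torque'].round(3),st['effort'][5].round(3))
E
```

```text
t 44.15 tcp [ 0.529  -0.1336  0.0507] yawY -19.5 tilt [-3.e-04  5.e-04 -1.e+00] F [-2.45 -2.13  4.74] tau [-0.257  0.554 -0.491] w 0.0114
eff6 -0.4695 j6 -6.38
[-0.209  0.618 -0.517] -0.495
[-0.224  0.549 -0.499] -0.501
[-0.248  0.572 -0.483] -0.479
```

Torque gives about 17 N (still partly stick) and angle gives 10–13.5 N, so my best estimate is about 14 N before easing. I'll let go, then rise straight up.

send_rows --pt "0 0 0 0" --pt "0 0 0 0" --pt "0 0 0 0" --pt "0 0 0 0" --pt "0 0 0 0" --pt "0 0 0 0" --pt "0 0 -0.5 0" --pt "0 0 -1 0" --pt "0 0 -1.5 0" --pt "0 0 -2 0" --hand 0.5

```text
time: 45.3
tcp_pos: [0.5285, -0.1332, 0.101]
ee_rot: [-2.564, -1.814, 0.001]
wrist_force: [-0.1, -0.8, -0.7]
gripper_width: 0.0427
```

send_rows --pt "0 0 -2 0" --pt "0 0 -2 0" --pt "0 0 -2 0" --pt "0 0 -2 0" --pt "-2 -2 -1 0" --pt "-3 -3 0 0" --pt "-3 -3 0 0" --pt "-3 -3 0 0" --pt "-3 -3 0 0" --pt "-2 -2 0 0"

```text
time: 46.3
tcp_pos: [0.3227, -0.2315, 0.1912]
ee_rot: [2.564, 1.813, -0.001]
wrist_force: [-0.4, -0.7, -0.1]
gripper_width: 0.0428
```

```bash
python3 go.py
python3 - <<'E'
from fit import *
for n in("top","side"): cv2.imwrite(f"pics/{n}11.png",grab_frame(n))
t=cv2.imread("pics/top11.png");s=cv2.imread("pics/side11.png")
crop(t,285,190,80,60,9,"pics/t11.png");crop(s,275,160,65,70,8,"pics/s11.png")
E
```

```text
t 46.3 tcp [ 0.3227 -0.2315  0.1912] yawY -19.49 tilt [-1.2e-03  8.0e-04 -1.0e+00] F [-0.36 -0.69 -0.13] tau [-0.059 -0.007  0.02 ] w 0.0428
eff6 0.6908 j6 -32.319
```

View pics/t11.png

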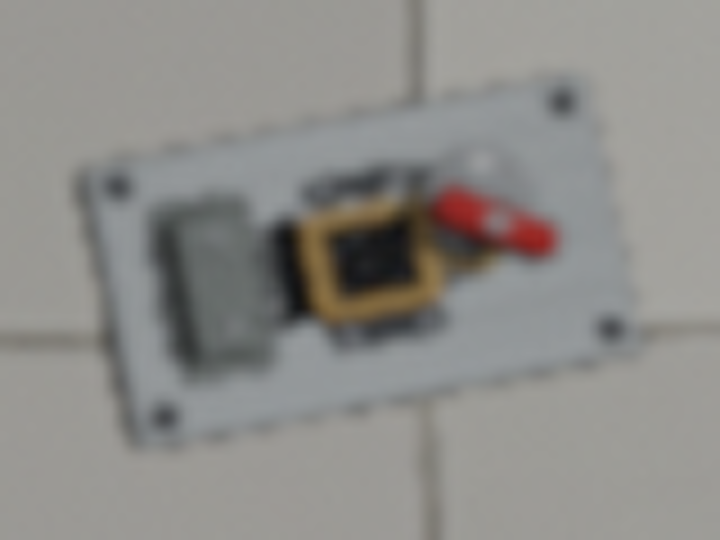

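View pics/s11.png

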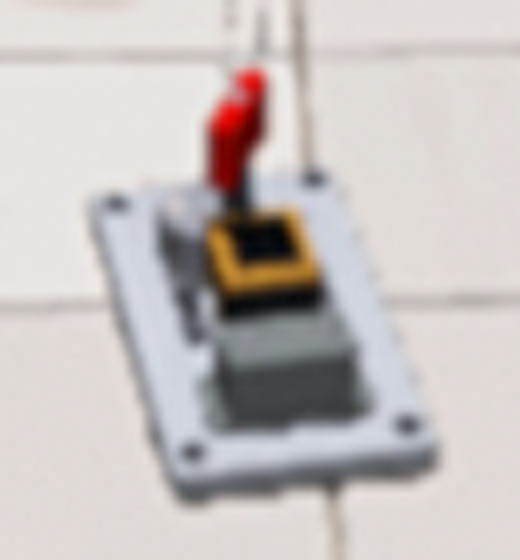

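Run:
```python
from fit import *
for f in("top0","top7","top11"):
    b=cv2.resize(cv2.imread(f"pics/{f}.png")[190:250,285:365],None,fx=9,fy=9,interpolation=cv2.INTER_CUBIC)
    h=cv2.cvtColor(b,cv2.COLOR_BGR2HSV);m=(cv2.inRange(h,(0,110,60),(8,255,255))|cv2.inRange(h,(172,110,60),(180,255,255)))
    c=max(cv2.findContours(m,0,2)[0],key=cv2.contourArea);q=cv2.fitLine(c,cv2.DIST_L2,0,.01,.01).ravel()
    a,e=[ray("top",cv([(q[2]+k*q[0],q[3]+k*q[1])],285,190,9)[0],.08)[:2] for k in(-40,40)];d=e-a
    print(f,np.degrees(np.arctan2(d[1],d[0]))%180)
```

```text
top0 7.687701061807104
top7 9.528445004909912
top11 72.0572901447913
```

The bar measures about 72° (expected 70.5° ± 2°), so the knob stayed where I left it. The block is flat between the rails and against the pad, and the robot is clear. Handing in.

```bash
python3 -c "
from bench import *
print(sign_off())"
```

```text
the job is handed in; nothing more can be done
None
```

The block is clamped in the fixture and the job was handed in at about 46 s, but the clamping force is an estimate and could be off by several newtons.

**What I did:** I gripped the block across its 34 mm and set it on the bed between the rails with the eccentric still open. It touched down at the expected height with about 6 N, and I released it. I then turned the knob counter-clockwise and let go of it about 11° (0.19 rad) past the point where the squeeze began. Once during the approach I backed off into the free range and came back slowly, to separate friction from squeeze.

**Last checks:**
- **Block:** the final pictures show it flat between the rails, between lobe and pad. It sits a little towards one rail because the lobe dragged it sideways.
- **Knob:** the bar stayed where I left it, at about 72° in the picture against 70.5° expected.
- **Robot:** the gripper was clear, with wrist force near zero. I drove nothing near the crucible, dish, bottle or tweezers, but did not compare their positions at the end.

**What disagreed:**
- **Clamping force:** before release, torque gave about 17 N (range 15–20 N) and the turning angle gave about 10–13.5 N. The torque rose in stick-slip jumps as the block shifted, so I trusted neither alone. My estimate is about 14 N before letting go and about 12 N after easing.
- **Peak force:** torque and angle both stayed below 25 N throughout.
- **Knob position:** when gripped, the axis proved to be about 3 mm from my camera estimate. The block may therefore have been set down up to 3 mm towards the jaw, outside the 1.5 mm allowance, before the lobe took it up. I saw no sideways force on setting it down.

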